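# Hang the bottle-capping driver on its balancer hook and bring it over the bottle

### The arm

A 6-joint arm with a two-finger parallel gripper is mounted at the origin on a cart in front of the work surface, level with it; the furniture and walls round the work are solid. World frame = base frame: x ahead of the robot, y to its left, z up, the work surface at z = 0. Lengths are in mm, angles in rad, forces in N, time in s.
With the tool pointing down it reaches from about 300 to 775 mm from the base axis. Payload 14.6 kg.
Tool frame: the origin (TCP) lies midway between the tips of the shut fingers; the grasp point (between the pads) lies 19 mm behind it (pinch_z is the distance from the TCP to the grasp point, in mm); z points along the fingers, y is the direction in which the jaws open and shut (so a half turn about z gives the same grasp; the last joint's range is limited). The gripper opens to 94 mm and grips with 3 to 60 N. Pads are 16 mm wide; open, the fingers measure 119 mm over their backs; the gripper's body (75 mm by 177 mm) begins 78 mm behind the grasp point.
Start: joints at [-1.216, 0.3, 1.521, -0, 1.321, -0.067], TCP at [225.164, -501.787, 205.446] pointing down, gripper open.
Joint ranges: [-3.03, 3.03], [-0.79, 2.21], [0.23, 2.52], [-1.04, 4.18], [0, 3.07], [-2.55, 2.55]. Speed limits (rad/s): [2.22, 2.22, 2.57, 3.14, 3.14, 3.14].

### API

Orientations are given as [roll, pitch, yaw] about the fixed x, y, z axes, in that order (R = Rz(yaw) Ry(pitch) Rx(roll)).
In Python, from cell import read_state, camera, sign_off, pinch_z gives the robot as it stands. The module is installed in compiled form; this text tells all that it offers.
- The arm moves only by the tool servo_tool, never from a script. Its argument "series" is a list of rows, each a list of 6 numbers: the shift along the tool's x, y, z in cm, then the turn, a rotation vector about the tool's x, y, z in rad. In form: [[tx, ty, tz, rx, ry, rz], ...]. A call has exactly 10 rows; each row is the pose to reach, as a shift and turn from the pose commanded when the call began, along the tool's axes at that moment; what a row does not reach only later rows make up. A row lasts 1/12 s, in which the tool goes at most 41.7 mm and 7.16 degrees, less where a joint would pass 70% of its speed; a pose out of reach is approached as far as the arm can. A call with a gripper value outside its range is refused whole. "gripper" is the finger opening in cm, from 0 to 9.4, set as the call begins (left out, the last holds). The fingers move at their own pace and stop on an object; "grip_force" is the grip in N (left out, the last holds). Time passes only in rows, so rows that repeat a pose let the fingers close, or fill a call up. It gives the time, the measured TCP pose, the force and the opening at its end, in the units of the state.
- read_state(): the state, without advancing time (a new reading comes with each control period).
- camera(name): name is "scene" or "top" or "wrist"; returns a dict with "pixels" (400x640x3 uint8, red, green, blue), "fx", "fy", "cx", "cy" (pixels), "k1" (the pictures are not rectified: a ray, as slopes to the right and down, at radius r is drawn at 1 + k1 r^2 times it, then the intrinsics apply), "pose" (4x4, takes a point from camera to world coordinates); the wrist camera has in their place "mount" (4x4, takes a point from camera to tool coordinates, whose origin is the TCP and whose axes are the flange's). Camera axes: x right, y down, z forward; pixel columns grow to the right and rows downward; lengths in mm; the calibration is good to about 2 mm. A picture is of the moment at which its call begins: read the wrist's pose just before it. There is no depth.
- sign_off(): hands the job in, once; it reports no verdict.
The state is a dict: "clock": time; "joints": joint angles; "qd": joint speeds; "effort": joint torques, N m; "eef_pos": TCP position; "eef_rot": TCP orientation; "wrist_force": force on the tool from outside, world axes, zero at the start; "moment": the same for the moment, N m; "finger_gap": finger opening in mm.
Only numpy, scipy, OpenCV 4.12 (cv2) and the standard library are available. Lean on these libraries where they do the work, as an engineer would, in place of code of your own. Each camera call takes 0.05 s, during which the arm holds its last target.

### The job

Draw the balancer's sprung hook down by its black ball, bring its point through the hanging loop of the blue capping driver that stands in the holster, and ease the hook back up to its top stop, never letting it fly up, so that it lifts the driver out. Then swing the boom so that the driver hangs over the bottle in the white nest, and leave it hanging there still and centred over the cap; do not disturb the bottles, the label reel or the timer.

Things in the scene. Friction and masses are not known exactly. Their poses are not given: they have to be found in the camera images.
- post_axis (a point): Point on the vertical axis of the stand's aluminium post (30 mm thick, 450 mm tall, on a 250 x 235 x 8 mm grey foot plate), 410 mm above the worktop. The boom swings level about this axis. z up; -x is the middle of the boom's swing, to the robot's side; +y to the robot's left.
- tube_end (a point): Centre of the lower end of the upright guide tube (40 mm thick, 336 to 476 mm above the worktop) on the boom's free end, 175 mm from the post axis; the hook's rod slides in it. Between tube and post sits the grey spring drum, 72 mm across, 410 mm up. -x points outward from the post.
- boom (a joint): Swing of the boom about the post, rad; 0 = along the -x of post_axis; grows anticlockwise seen from above, which carries the hook to the robot's right. Range -0.75 to 0.80. Light friction (0.1 N m), stays where left. Holster near 0 (+-0.15), nest at -0.55; starts at 0.42 to 0.68, right of both.
- hook (a joint): How far the hook is drawn straight down from its top stop, m: 0 = home, 0.135 = fully out. It cannot turn in the tube. The spring pulls up with 7.5 N (top) to 9.5 N (bottom) net, and by 3 to 6.5 N with the driver hung on, so it carries the driver right up to the top stop. Rising faster than 0.4 m/s counts as flying up.
- hook_ball (a point): Centre of the black ball handle (32 mm), 40 mm outward of the slide axis on a 10 mm stem from the 32 mm thick hook block; 316 mm above the worktop at home. The guide tube ends 20 mm above this height, so a gripper reaches it only leaning outward from tube and post (30 to 45 degrees). The ball can turn in a grip. -x points outward from the post.
- hook_seat (a point): Where the loop's bar centre rests in the bend of the J-hook (7 mm bar); on the slide axis, 54.5 mm below the ball. z up, -x outward. The hook's point is on the +y side (robot's left, to 17 mm out), its tip 10 mm above this point, the shank on the -y side, the lowest face 12.5 mm below; the block's lower face 34.5 mm above. See eye_bar.
- eye_bar (a point): Centre of the 7 mm bar at the crown of the driver's upright steel hanging loop, 170 to 189 mm above the worktop at the start. The loop spans x (31 mm clear) and the hook passes through along y; 40 mm clear height inside. To hook on: move the hook to the left with hook_seat 22 mm (14 to 30) below this point until it is right under it, then raise.
- chuck (a point): Centre of the chuck mouth, the lowest face of the driver, 148 mm under the crown of its loop.
- driver: Capping driver: loose blue upright cylinder 46 mm across with black grip rings, white 33 mm chuck below, steel loop on top, 151 mm tall in all, 0.29 to 0.45 kg. It stands in the holster, its loop across the hook's path to 0.3 rad. Origin at the centre of the chuck mouth, z up.
- holster_mouth (a point): Centre of the mouth of the black holster cup (51 mm across) on a short column of adjustable height, fixed to the foot plate under the hook's path, rim 52 to 71 mm above the worktop; the driver's chuck stands 30 mm deep in it with 2 mm play.
- nest (a point): Floor centre of the white round bottle nest (53 mm across) on the foot plate, 14 mm above the worktop, 175 mm from the post axis. The bottle in it has its cap top 84 mm above the worktop; the chuck of the driver hung at the top stop passes 29 mm over it.
- nest_bottle: Amber 27 x 70 mm bottle with white cap standing loose in the nest; origin at the centre of its underside.
- wait_bottle_a: Bystander: amber 27 x 70 mm bottle on the worktop at the left front; origin at the centre of its underside.
- wait_bottle_b: Bystander: a second such bottle beside it; origin at the centre of its underside.
- label_reel: Bystander: reel of small labels, 68 mm across, 29 mm tall, right of the stand; origin at the centre of its underside.
- bench_timer: Bystander: white kitchen timer 64 x 64 x 19 mm, right of the stand; origin at the centre of its underside.
There are look-alikes about, which are no part of the job. Of the things that look like the part that bears holster_mouth, the larger one is meant.

How it is judged:
By the outcome, as a careful person would: the job done as asked, in the order asked, and still so for the second after the job is handed in, with the robot touching nothing.
It also fails if it takes over 50 s, if anything falls off the work surface, if the arm or the gripper's body presses on something with over 40 N, if the wrist force passes 120 N, or if a joint passes its speed limit or range.

## Working session

There is one attempt and no reset: what is moved stays moved. The work goes in short steps, Python scripts to look and compute and a tool call to move; the robot and the scene stay as the last step left them, time stands still between calls to the robot, and variables do not carry over. Pictures are saved under pics/ and viewed, and the job is handed in when it is done.

Besides the shell and the picture viewer there is one more tool, called after "Emit:" as name(argument=value, ...), one argument or row to a line, values as JSON. servo_tool: Moves the arm, as the interface text tells. Its arguments: {"type":"object","properties":{"series":{"type":"array"},"gripper":{"type":"number"},"grip_force":{"type":"number"}},"required":["series"]}

```bash
mkdir -p pics; ls; python3 - <<'E'
from cell import read_state, camera, pinch_z
import cv2, numpy as np
s=read_state(); print(s, pinch_z)
for n in ("scene","top","wrist"):
    c=camera(n); cv2.imwrite(f"pics/{n}0.png",cv2.cvtColor(c["pixels"],cv2.COLOR_RGB2BGR))
    print(n,{k:(np.round(v,4).tolist() if k in("pose","mount") else v) for k,v in c.items() if k!="pixels"})
E
```

```text
pics
{'clock': 0.0, 'joints': array([-1.21559807e+00,  3.00487712e-01,  1.52157162e+00, -3.41433219e-05,
        1.32071972e+00, -6.66218678e-02]), 'qd': array([ 3.64091487e-04,  4.29063804e-06,  2.87599462e-04, -1.86599152e-03,
       -3.74854878e-04, -4.89174458e-04]), 'effort': array([-1.38529034e-03, -5.31809950e+01, -3.52738059e+01,  7.07951188e-02,
        2.44329509e-02, -9.33940737e-05]), 'eef_pos': array([ 225.06760444, -501.55031774,  204.88122933]), 'eef_rot': array([-3.14040668e+00, -4.59838251e-05,  4.21828562e-01]), 'wrist_force': array([0.08505597, 0.05534635, 0.37627106]), 'moment': array([0.00214232, 0.05585035, 0.01277873]), 'finger_gap': 93.89216828898495} 18.8
scene {'fx': 445.12009254137035, 'fy': 445.12009254137035, 'cx': 325.75032463537104, 'cy': 201.7185128714232, 'k1': -0.10254872252395852, 'pose': [[-0.7674, -0.4805, 0.4246, 30.9591], [-0.641, 0.5928, -0.4876, 285.5505], [-0.0175, -0.6463, -0.7629, 1046.7654], [0.0, 0.0, 0.0, 1.0]]}
top {'fx': 458.48371703480865, 'fy': 458.48371703480865, 'cx': 317.6606849524213, 'cy': 196.68483594398083, 'k1': -0.11061231450461209, 'pose': [[0.0292, -0.9909, 0.1311, 350.2367], [-0.9995, -0.0276, 0.0137, -258.0705], [-0.01, -0.1314, -0.9913, 1379.4982], [0.0, 0.0, 0.0, 1.0]]}
wrist {'fx': 313.24110812011213, 'fy': 313.24110812011213, 'cx': 323.61368824265463, 'cy': 200.88138069794772, 'k1': -0.027468058871072336, 'mount': [[0.0001, -0.9626, -0.2708, 79.5691], [1.0, 0.0001, 0.0001, -0.8969], [-0.0001, -0.2708, 0.9626, -178.8469], [0.0, 0.0, 0.0, 1.0]]}
```

View pics/scene0.png

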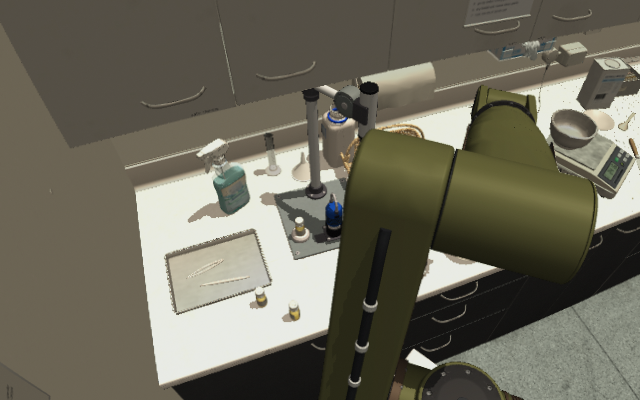

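View pics/top0.png

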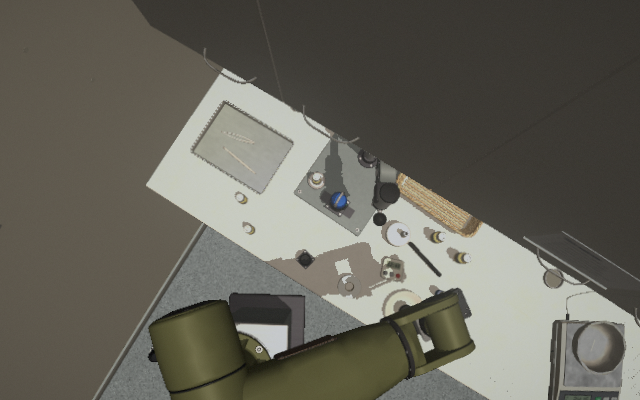

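View pics/wrist0.png

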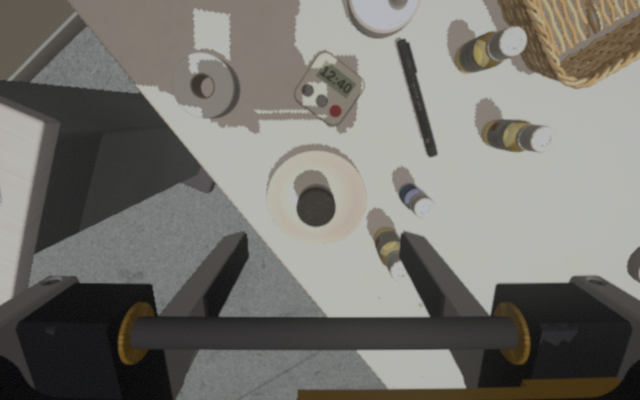

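The top view shows the blue driver at about (339,201), the ball at (380,219), the post at (367,157), the nest at (317,180) and a black cup-like look-alike at (305,259). The next step is a closer crop.

```bash
python3 - <<'E'
import cv2
t=cv2.imread("pics/top0.png")[130:280,270:430]
cv2.imwrite("pics/top0c.png",cv2.resize(t,None,fx=4,fy=4,interpolation=cv2.INTER_CUBIC)[:600,:800])
t=cv2.imread("pics/scene0.png")[75:265,250:450]
cv2.imwrite("pics/scene0c.png",cv2.resize(t,None,fx=3,fy=3,interpolation=cv2.INTER_CUBIC))
E
```

```text
(no output)
```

View pics/top0c.png

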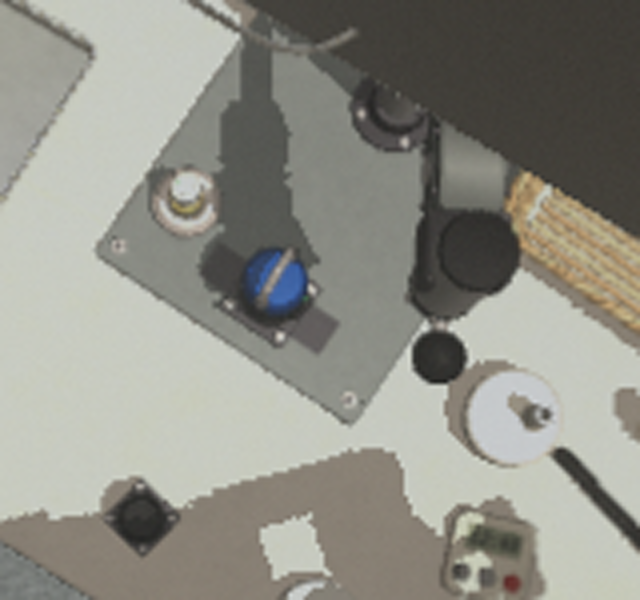

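View pics/scene0c.png

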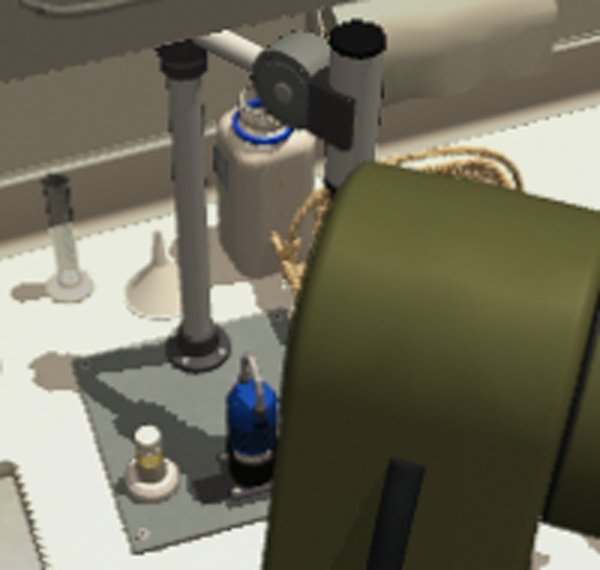

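```bash
cat > h.py <<'E'
import numpy as np, cv2
from cell import read_state, camera
from scipy.spatial.transform import Rotation as R
def campose(c):
    if "pose" in c: return c["pose"]
    return None
def toolT(s=None):
    s=s or read_state(); T=np.eye(4); T[:3,:3]=R.from_euler('xyz',s["eef_rot"]).as_matrix(); T[:3,3]=s["eef_pos"]; return T
def ray(c,T,u,v):
    x=(u-c["cx"])/c["fx"]; y=(v-c["cy"])/c["fy"]; rd=np.hypot(x,y); r=rd
    for _ in range(20): r=rd/(1+c["k1"]*r*r)
    f=r/rd if rd>0 else 1
    d=T[:3,:3]@np.array([x*f,y*f,1]); return T[:3,3],d
def onz(c,T,u,v,z):
    o,d=ray(c,T,u,v); return o+d*(z-o[2])/d[2]
def proj(c,T,p):
    q=np.linalg.inv(T)@np.append(p,1); x,y=q[:2]/q[2]; f=1+c["k1"]*(x*x+y*y)
    return np.array([c["fx"]*x*f+c["cx"],c["fy"]*y*f+c["cy"]])
def tri(rays):
    A=np.zeros((3,3));b=np.zeros(3)
    for o,d in rays:
        d=d/np.linalg.norm(d);P=np.eye(3)-np.outer(d,d);A+=P;b+=P@o
    p=np.linalg.solve(A,b)
    return p,[np.linalg.norm((np.eye(3)-np.outer(d,d)/(d@d))@(p-o)) for o,d in rays]
def save(c,name,crop=None,f=1):
    im=cv2.cvtColor(c["pixels"],cv2.COLOR_RGB2BGR)
    if crop: x0,y0,x1,y1=crop; im=im[y0:y1,x0:x1]
    if f!=1: im=cv2.resize(im,None,fx=f,fy=f,interpolation=cv2.INTER_CUBIC)
    cv2.imwrite("pics/"+name+".png",im)
E
python3 - <<'E'
from h import *
import pickle
t=camera("top"); s=camera("scene"); pickle.dump((t,s),open("cal.pkl","wb"))
T=t["pose"];S=s["pose"]
c=lambda u,v:((u+.5)/4-.5+270,(v+.5)/4-.5+130)
k=lambda u,v:((u+.5)/3-.5+250,(v+.5)/3-.5+75)
np.set_printoptions(precision=1,suppress=True)
for n,p,z in [("cornerL",(97,250),8),("cornerB",(350,425),8),("flange",(387,112),14),("tubetop",(480,252),476),("ball",(438,357),316),("crown",(275,277),180),("cap",(187,190),84),("nestrim",(185,202),20),("reel",(513,415),29),("timer",(490,555),19)]:
    print(n,onz(t,T,*c(*p),z))
for n,p,z in [("postfoot",(198,348),14),("posttop",(184,55),452),("cap",(147,435),84),("tubetop",(358,40),476),("crown",(250,362),180)]:
    print("S",n,onz(s,S,*k(*p),z))
print(tri([ray(t,T,*c(275,277)),ray(s,S,*k(250,362))]))
print(tri([ray(t,T,*c(480,252)),ray(s,S,*k(358,40))]))
E
```

```text
cornerL [ 543.5 -166.8    8. ]
cornerB [ 416.9 -360.3    8. ]
flange [ 654.8 -383.8   14. ]
tubetop [ 481.9 -388.7  476. ]
ball [ 442.8 -387.9  316. ]
crown [ 504.6 -296.2  180. ]
cap [ 578.  -234.8   84. ]
nestrim [ 580.1 -232.4   20. ]
reel [ 426.4 -478.9   29. ]
timer [ 323.4 -464.6   19. ]
S postfoot [ 659.  -389.3   14. ]
S posttop [ 591.1 -317.6  452. ]
S cap [ 583.2 -233.3   84. ]
S tubetop [ 482.5 -385.2  476. ]
S crown [ 512.7 -296.8  180. ]
(array([ 506.5, -294.3,  186.1]), [np.float64(3.21465671179127), np.float64(3.21465671179129)])
(array([ 483.2, -388.4,  473.8]), [np.float64(1.165561378775853), np.float64(1.165561378775868)])
```

```bash
python3 - <<'E'
from h import *
np.set_printoptions(precision=2,suppress=True)
s=read_state(); j=s["joints"]
A=lambda j1,p:R.from_euler('z',j1)*R.from_euler('y',p)
M=R.from_euler('xyz',s["eef_rot"])
# model: Rz(j1)Ry(j2+j3)Rz(j4)?Ry(j5)Rz(j6)*C ; tool z
C=(A(j[0],j[1]+j[2])*R.from_euler('z',j[3])*R.from_euler('y',j[4])*R.from_euler('z',j[5])).inv()*M
print("C",C.as_matrix())
a=0.65
def tool(phi,flip,a=a):  # boom direction angle: inward azimuth phi
    inw=np.array([np.cos(phi),np.sin(phi),0]); z=np.sin(a)*inw+np.array([0,0,-np.cos(a)])
    y=np.cross([0,0,-1],inw); y=-np.array([-np.sin(phi),np.cos(phi),0])*(1 if not flip else -1)
    return R.from_matrix(np.c_[np.cross(y,z),y,z])
for flip in (0,1):
  for phi,j1 in ((0,-.78),(-.55,-.6),(-1.13,-.4)):
    for p in (1.4,1.8):
      for sg in (1,):
        W=(A(j1,p).inv()*tool(phi,flip)*C.inv()).as_matrix()
        j5=np.arccos(W[2,2]); out=[]
        j4=np.arctan2(W[1,2],W[0,2]); j6=np.arctan2(W[2,1],-W[2,0])
        print(flip,phi,p,np.array([j4,j5,j6]))
E
```

```text
C [[ 0. -1. -0.]
 [ 1.  0.  0.]
 [-0. -0.  1.]]
0 0 1.4 [0.46 1.28 0.76]
0 0 1.8 [0.56 0.93 0.54]
0 -0.55 1.4 [0.03 1.09 1.52]
0 -0.55 1.8 [0.05 0.69 1.49]
0 -1.13 1.4 [-0.44  1.26  2.33]
0 -1.13 1.8 [-0.54  0.9   2.55]
1 0 1.4 [ 0.46  1.28 -2.38]
1 0 1.8 [ 0.56  0.93 -2.6 ]
1 -0.55 1.4 [ 0.03  1.09 -1.63]
1 -0.55 1.8 [ 0.05  0.69 -1.65]
1 -1.13 1.4 [-0.44  1.26 -0.81]
1 -1.13 1.8 [-0.54  0.9  -0.6 ]
```

```bash
cat >> h.py <<'E'
POST=np.array([657.,-387.]); YAW=-0.58
def frame(phi,a):
    inw=np.array([np.cos(phi),np.sin(phi),0]); z=np.sin(a)*inw+np.array([0,0,-np.cos(a)])
    y=-np.array([-np.sin(phi),np.cos(phi),0]); return np.c_[np.cross(y,z),y,z]
def graspT(p,phi,a,back=0):
    T=np.eye(4);T[:3,:3]=frame(phi,a);T[:3,3]=np.array(p)+T[:3,2]*(18.8-back);return T
def row(T0,T):
    D=np.linalg.inv(T0)@T; return np.r_[D[:3,3]/10,R.from_matrix(D[:3,:3]).as_rotvec()]
def rows(Ts,T0=None):
    T0=toolT() if T0 is None else T0
    print("["+",\n".join("["+",".join("%.2f"%v if i<3 else "%.3f"%v for i,v in enumerate(row(T0,T)))+"]" for T in Ts)+"]")
E
python3 - <<'E'
from h import *
rows([graspT([443,-388,316],0,.65,120)])
rows([graspT([443,-388,316],0,.65,120)],)
E
```

```text
[[18.95,-3.97,-19.13,-0.138,0.640,0.407]]
[[18.95,-3.97,-19.13,-0.138,0.640,0.407]]
```

Emit:
servo_tool(
  series=[
    [2.4, -0.5, -2.4, -0.017, 0.08, 0.05],
    [4.7, -1.0, -4.8, -0.034, 0.16, 0.1],
    [7.1, -1.5, -7.2, -0.05, 0.24, 0.15],
    [9.5, -2.0, -9.6, -0.07, 0.32, 0.2],
    [11.8, -2.5, -12.0, -0.087, 0.4, 0.255],
    [14.2, -3.0, -14.4, -0.104, 0.48, 0.305],
    [16.6, -3.5, -16.8, -0.12, 0.56, 0.356],
    [18.9, -4.0, -19.1, -0.138, 0.64, 0.407],
    [18.9, -4.0, -19.1, -0.138, 0.64, 0.407],
    [18.9, -4.0, -19.1, -0.138, 0.64, 0.407],
  ],
  gripper=6.5,
  grip_force=25,
)

```text
clock: 1.08
eef_pos: [381.0, -387.6, 396.8]
eef_rot: [3.138, -0.649, 0.003]
wrist_force: [-0.7, -1.0, -0.5]
finger_gap: 64.6
```

```bash
python3 - <<'E'
from h import *
import pickle
s=read_state(); print(s["clock"],s["joints"],s["eef_pos"],s["eef_rot"],s["wrist_force"],s["finger_gap"])
w=camera("wrist"); save(w,"w1"); pickle.dump((w,toolT(s)),open("w1.pkl","wb"))
t=camera("scene"); save(t,"s1",(250,75,450,265),3); pickle.dump(t,open("s1.pkl","wb"))
E
```

```text
1.0833 [-1.14161802 -0.01328683  1.56642827  0.6008754   1.3296912   0.35757895] [ 381.00737557 -387.55620127  396.76986144] [ 3.13823660e+00 -6.49069561e-01  3.08981253e-03] [-0.70883474 -1.03570893 -0.54246561] 64.64754559121677
```

View pics/w1.png

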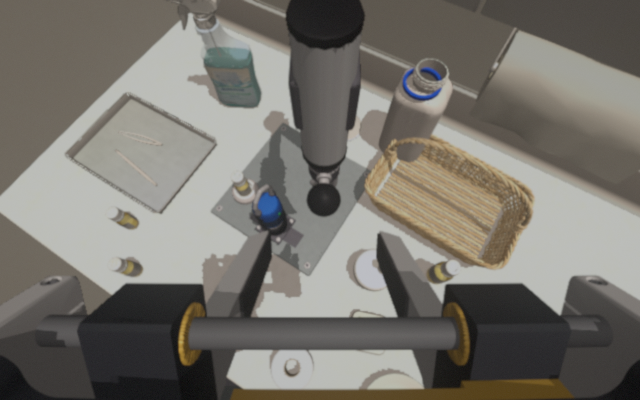

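View pics/s1.png

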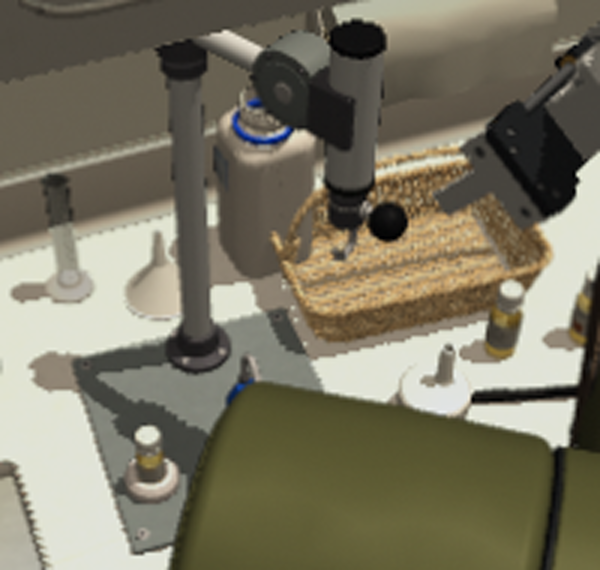

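```bash
python3 - <<'E'
from h import *
import pickle
w,TT=pickle.load(open("w1.pkl","rb")); save(w,"w1c",(220,150,360,270),5)
t,s=pickle.load(open("cal.pkl","rb"))
np.set_printoptions(precision=1,suppress=True)
WT=TT@w["mount"]; c=lambda u,v:((u+.5)/4-.5+270,(v+.5)/4-.5+130);k=lambda u,v:((u+.5)/3-.5+250,(v+.5)/3-.5+75)
print(tri([ray(w,WT,324,200),ray(s,s["pose"],*k(388,222)),ray(t,t["pose"],*c(438,357))]))
print(onz(w,WT,324,200,316),onz(s,s["pose"],*k(388,222),316))
E
```

```text
(array([ 442.8, -387.1,  318.8]), [np.float64(0.6671042248439275), np.float64(0.9293839584178464), np.float64(0.48949409449785)])
[ 443.2 -387.   316. ] [ 445.4 -389.6  316. ]
```

View pics/w1c.png

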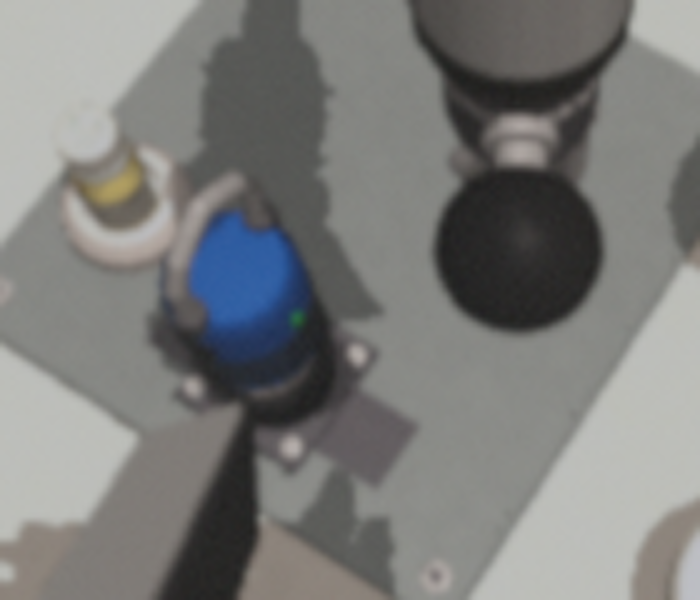

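```bash
python3 - <<'E'
from h import *
import pickle
w,TT=pickle.load(open("w1.pkl","rb"))
t,s=pickle.load(open("cal.pkl","rb"))
np.set_printoptions(precision=1,suppress=True)
WT=TT@w["mount"]; c=lambda u,v:((u+.5)/4-.5+270,(v+.5)/4-.5+130);k=lambda u,v:((u+.5)/3-.5+250,(v+.5)/3-.5+75);d=lambda u,v:((u+.5)/5-.5+220,(v+.5)/5-.5+150)
W=lambda p:ray(w,WT,*d(*p));T=lambda p:ray(t,t["pose"],*c(*p));S=lambda p:ray(s,s["pose"],*k(*p))
print(tri([W((200,212)),T((276,277))]));print(tri([W((200,212)),T((276,277)),S((250,362))]))
# ground/plate screws & holster screws for reference: wrist vs top
for n,a,b in [("holster screw R",(357,353),(312,290)),("holster screw front",(290,448),(279,338)),("plate screw",(435,577),(349,400)),("screw L",(193,386),(229,304))]:
    print(n,tri([W(a),T(b)]))
for z in (170,180,189): print(z,onz(w,WT,*d(200,212),z),onz(t,t["pose"],*c(276,277),z))
# where points on arc r=175 at eye
for q in (-.1,0,.05,.1,.15):
    az=np.pi+YAW+q; p=np.r_[POST+175*np.array([np.cos(az),np.sin(az)]),180]; print(q,p,proj(t,t["pose"],p))
print("cap w",onz(w,WT,*d(88,128),84))
E
```

```text
(array([ 504.3, -297.6,  189.1]), [np.float64(1.3429984051494404), np.float64(1.3429984051495056)])
(array([ 507.6, -296.1,  183.1]), [np.float64(1.1364018080549152), np.float64(3.4484698626016534), np.float64(3.609212239539583)])
holster screw R (array([ 513.6, -327.9,   38.4]), [np.float64(0.44929818090192797), np.float64(0.44929818090202767)])
holster screw front (array([ 477.8, -304.7,   37.3]), [np.float64(0.07601660301867783), np.float64(0.07601660301862695)])
plate screw (array([ 434.1, -357.6,   25.8]), [np.float64(0.5249430882220458), np.float64(0.5249430882220122)])
screw L (array([ 502.2, -267.3,   33.4]), [np.float64(0.2352764779389488), np.float64(0.23527647793900305)])
170 [ 513.4 -294.4  170. ] [ 505.9 -297.2  170. ]
180 [ 509.1 -296.6  180. ] [ 504.6 -296.9  180. ]
189 [ 505.3 -298.6  189. ] [ 503.4 -296.6  189. ]
-0.1 [ 520.9 -277.   180. ] [331.2 192.5]
0 [ 510.6 -291.1  180. ] [336.5 196.6]
0.05 [ 506.  -298.5  180. ] [339.3 198.4]
0.1 [ 501.8 -306.2  180. ] [342.1 200. ]
0.15 [ 497.9 -314.   180. ] [345.1 201.6]
cap w [ 582.5 -233.    84. ]
```

The ball triangulates to (442.8, −387.1, 318), which agrees with its stated 316 mm. The larger cup on the foot plate holds the driver; the small black square at top-view (305,259) is the look-alike. Next I approach the ball.

```bash
python3 - <<'E'
from h import *
rows([graspT([442.8,-387.1,316.5],0,.65,0)])
E
```

```text
[[0.21,-0.12,11.91,0.000,0.003,0.001]]
```

Emit:
servo_tool(
  series=[
    [0.05, -0.03, 1.5, 0, 0, 0],
    [0.1, -0.05, 3.0, 0, 0, 0],
    [0.15, -0.1, 4.5, 0, 0, 0],
    [0.2, -0.1, 6.0, 0, 0, 0],
    [0.2, -0.1, 7.5, 0, 0, 0],
    [0.2, -0.1, 9.0, 0, 0, 0],
    [0.2, -0.1, 10.5, 0, 0, 0],
    [0.2, -0.1, 11.5, 0, 0, 0],
    [0.2, -0.1, 11.9, 0, 0, 0],
    [0.2, -0.1, 11.9, 0, 0, 0],
  ],
)

```text
clock: 2.02
eef_pos: [454.8, -387.1, 301.5]
eef_rot: [-3.141, -0.648, -0.001]
wrist_force: [0.7, -0.2, 0.9]
finger_gap: 65.2
```

```bash
python3 - <<'E'
from h import *
import pickle
s=read_state(); print(s["joints"],s["eef_pos"])
w=camera("wrist"); save(w,"w2"); pickle.dump((w,toolT(s)),open("w2.pkl","wb"))
E
```

```text
[-1.00133575  0.12201366  1.63958098  0.61452794  1.0812581   0.35633616] [ 454.77982197 -387.06724521  301.48075608]
```

View pics/w2.png

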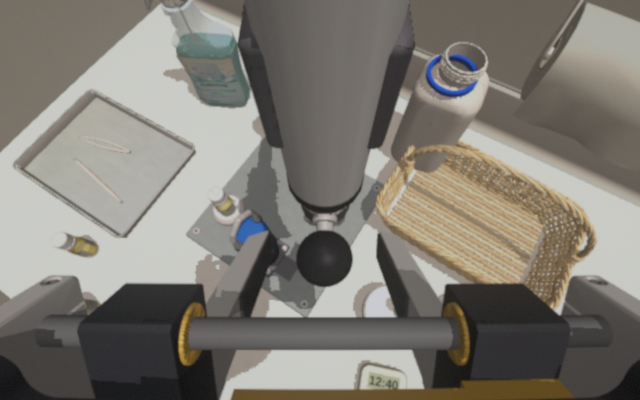

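```bash
python3 - <<'E'
from h import *
import pickle
w,TT=pickle.load(open("w2.pkl","rb"))
print(proj(w,w["mount"],[0,0,-18.8]),proj(w,w["mount"],[0,0,0]),proj(w,TT@w["mount"],[442.8,-387.1,316.5]))
E
```

```text
[325.64632341 259.0811845 ] [325.44631715 245.40827713] [325.68399963 260.19243932]
```

Emit:
servo_tool(
  series=[
    [0, 0, 0, 0, 0, 0],
    [0, 0, 0, 0, 0, 0],
    [0, 0, 0, 0, 0, 0],
    [0, 0, 0, 0, 0, 0],
    [0, 0, 0, 0, 0, 0],
    [0, 0, 0, 0, 0, 0],
    [0, 0, 0, 0, 0, 0],
    [0, 0, 0, 0, 0, 0],
    [0, 0, 0, 0, 0, 0],
    [0, 0, 0, 0, 0, 0],
  ],
  gripper=2.5,
  grip_force=40,
)

```text
clock: 2.9
eef_pos: [454.8, -387.1, 303.1]
eef_rot: [3.14, -0.65, 0.0]
wrist_force: [-4.4, 0.9, 2.1]
finger_gap: 30.6
```

Emit:
servo_tool(
  series=[
    [-0.6, 0, 0.8, 0, 0, 0],
    [-1.2, 0, 1.6, 0, 0, 0],
    [-1.8, 0, 2.4, 0, 0, 0],
    [-2.4, 0, 3.2, 0, 0, 0],
    [-3.0, 0, 4.0, 0, 0, 0],
    [-3.6, 0, 4.8, 0, 0, 0],
    [-4.2, 0, 5.6, 0, 0, 0],
    [-4.8, 0, 6.4, 0, 0, 0],
    [-4.8, 0, 6.4, 0, 0, 0],
    [-4.8, 0, 6.4, 0, 0, 0],
  ],
)

```text
clock: 3.73
eef_pos: [454.9, -387.4, 222.9]
eef_rot: [3.14, -0.65, 0.0]
wrist_force: [-10.8, 1.2, 8.1]
finger_gap: 30.1
```

```bash
python3 - <<'E'
from h import *
import pickle
s=read_state(); print(s["joints"],s["eef_pos"],s["wrist_force"])
w=camera("wrist"); save(w,"w3"); pickle.dump((w,toolT(s)),open("w3.pkl","wb"))
c=camera("scene"); save(c,"s3",(250,75,450,265),3);pickle.dump(c,open("s3.pkl","wb"))
E
```

```text
[-1.00133141  0.19028681  1.7490496   0.68311161  0.93687458  0.22862205] [ 454.91528756 -387.41585504  222.85826749] [-10.82643936   1.17862834   8.07041148]
```

View pics/w3.png

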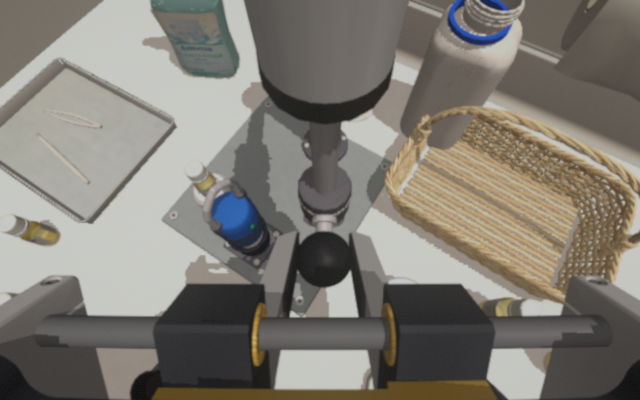

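View pics/s3.png

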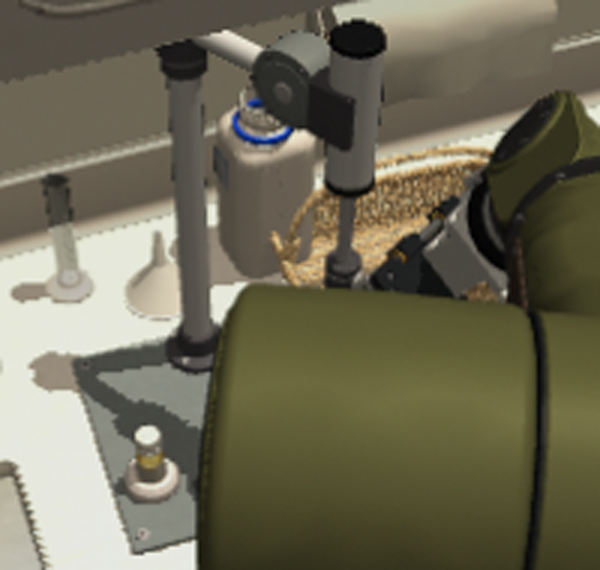

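```bash
python3 - <<'E'
from h import *
import pickle
w,TT=pickle.load(open("w3.pkl","rb")); save(w,"w3c",(150,140,350,290),4)
E
```

```text
(no output)
```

View pics/w3c.png

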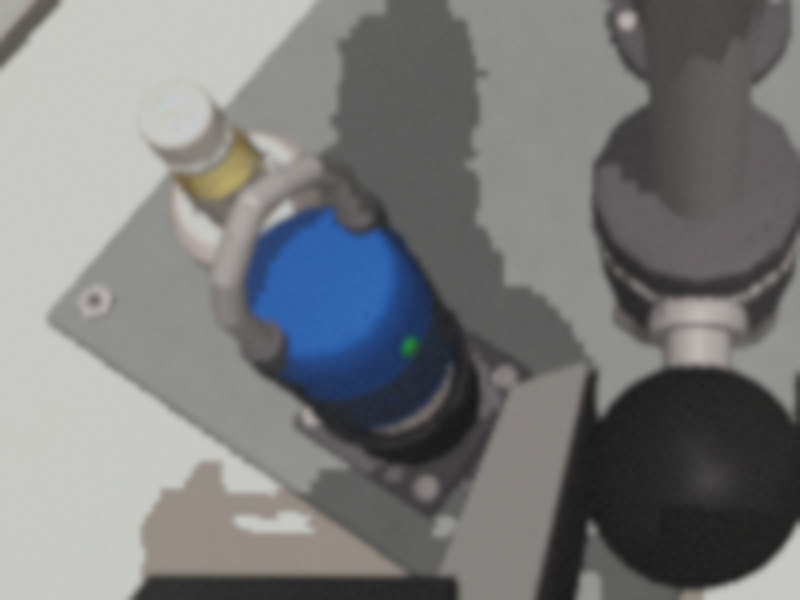

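```bash
python3 - <<'E'
from h import *
import pickle
w,TT=pickle.load(open("w3.pkl","rb")); w1,T1=pickle.load(open("w1.pkl","rb"))
t,s=pickle.load(open("cal.pkl","rb"))
np.set_printoptions(precision=1,suppress=True)
WT=TT@w["mount"]; W1T=T1@w["mount"]; c=lambda u,v:((u+.5)/4-.5+270,(v+.5)/4-.5+130);k=lambda u,v:((u+.5)/3-.5+250,(v+.5)/3-.5+75);d=lambda u,v:((u+.5)/5-.5+220,(v+.5)/5-.5+150);e=lambda u,v:((u+.5)/4-.5+150,(v+.5)/4-.5+140)
A=lambda p:ray(w1,W1T,*d(*p));B=lambda p:ray(w,WT,*e(*p));T=lambda p:ray(t,t["pose"],*c(*p));S=lambda p:ray(s,s["pose"],*k(*p))
def rep(n,a,b,tt=None,ss=None):
    rs=[B(b)]
    if a: print(n,"w1w3",tri([A(a),B(b)])[0],end=" ")
    if tt: print("w3 top",tri([T(tt),B(b)])[0],end=" ")
    if ss: print("w3 sc",tri([S(ss),B(b)])[0],end=" ")
    print()
rep("crown",(200,212),(256,204),(276,277),(250,362))
rep("cap",(86,127),(180,112),(187,190),(147,435))
rep("screwL",None,(95,300),(119,245),(142,533))
rep("hs front",(290,448),(426,488),(279,338))
rep("hs R",(357,353),(504,377),(312,290))
rep("ball",(519,249),(698,478))
print("screwL@8",onz(w,WT,*e(95,300),9),onz(t,t["pose"],*c(119,245),9),onz(s,s["pose"],*k(142,533),9))
print("cap@84",onz(w,WT,*e(180,112),84))
for z in (170,180,189): print(z,onz(w,WT,*e(256,204),z))
E
```

```text
crown w1w3 [ 511.4 -295.7  176. ] w3 top [ 505.8 -298.1  185.8] w3 sc [ 511.6 -296.8  179.8] 
cap w1w3 [ 588.4 -228.5   71.8] w3 top [ 578.1 -235.6   88.6] w3 sc [ 582.7 -233.6   83.3] 
w3 top [ 546.9 -183.6   14. ] w3 sc [ 548.5 -182.7   13.4] 
hs front w1w3 [ 482.8 -301.7   18.2] w3 top [ 478.8 -305.1   35.8] 
hs R w1w3 [ 513.3 -327.5   38.5] w3 top [ 513.4 -327.9   39.7] 
ball w1w3 [ 413.8 -386.1  391.3] 
screwL@8 [ 548.6 -181.     9. ] [ 547.7 -183.3    9. ] [ 552.2 -184.7    9. ]
cap@84 [ 581.5 -234.1   84. ]
170 [ 514.6 -293.3  170. ]
180 [ 510.3 -297.2  180. ]
189 [ 506.4 -300.6  189. ]
```

```bash
cat >> h.py <<'E'
def boomT(th,bz,r=215.0,phi=None,a=.65,post=(657.,-387.2)):
    p=[post[0]-r*np.cos(th),post[1]+r*np.sin(th),bz]
    return graspT(p,-th if phi is None else phi,a)
E
python3 - <<'E'
from h import *
print(toolT()[:3,3], boomT(0,237.9)[:3,3])
bz=237.9
rows([boomT(0,bz-8),boomT(0,bz-16),boomT(0,bz-23.3)]+[boomT(t,bz-23.3) for t in (.04,.1,.16,.22,.28,.34,.37)])
E
```

```text
[ 454.94305066 -387.5186655   223.31111051] [ 453.37750443 -387.2         222.93362459]
[[-0.63,-0.03,0.57,0.002,0.000,0.000],
[-1.12,-0.03,1.21,0.002,0.000,0.000],
[-1.56,-0.04,1.79,0.002,0.000,0.000],
[-1.54,-0.85,1.80,-0.022,0.000,0.032],
[-1.48,-2.07,1.85,-0.059,0.000,0.080],
[-1.35,-3.28,1.94,-0.095,-0.000,0.128],
[-1.16,-4.48,2.08,-0.131,-0.000,0.176],
[-0.92,-5.66,2.26,-0.167,-0.000,0.223],
[-0.63,-6.83,2.48,-0.204,-0.000,0.271],
[-0.46,-7.40,2.61,-0.222,-0.000,0.295]]
```

Emit:
servo_tool(
  series=[
    [-0.63, -0.03, 0.57, 0.002, 0, 0],
    [-1.12, -0.03, 1.21, 0.002, 0, 0],
    [-1.56, -0.04, 1.79, 0.002, 0, 0],
    [-1.54, -0.85, 1.8, -0.022, 0, 0.032],
    [-1.48, -2.07, 1.85, -0.059, 0, 0.08],
    [-1.35, -3.28, 1.94, -0.095, 0, 0.128],
    [-1.16, -4.48, 2.08, -0.131, 0, 0.176],
    [-0.92, -5.66, 2.26, -0.167, 0, 0.223],
    [-0.63, -6.83, 2.48, -0.204, 0, 0.271],
    [-0.46, -7.4, 2.61, -0.222, 0, 0.295],
  ],
)

```text
clock: 4.67
eef_pos: [469.6, -313.2, 202.4]
eef_rot: [3.14, -0.658, -0.373]
wrist_force: [6.8, -3.5, 8.5]
finger_gap: 30.0
```

```bash
python3 - <<'E'
from h import *
import pickle
s=read_state(); print(s["joints"],s["eef_pos"],s["wrist_force"],s["finger_gap"])
w=camera("wrist"); save(w,"w4"); save(w,"w4c",(180,100,380,250),4); pickle.dump((w,toolT(s)),open("w4.pkl","wb"))
c=camera("top"); save(c,"t4",(270,130,430,280),4); c=camera("scene"); save(c,"s4",(250,75,450,265),3)
E
```

```text
[-0.76581755  0.03699056  1.97622852  0.45797412  0.55570733  0.85710661] [ 469.56338983 -313.17677076  202.39791559] [ 6.79560273 -3.478204    8.48399212] 30.038595794152293
```

View pics/w4.png

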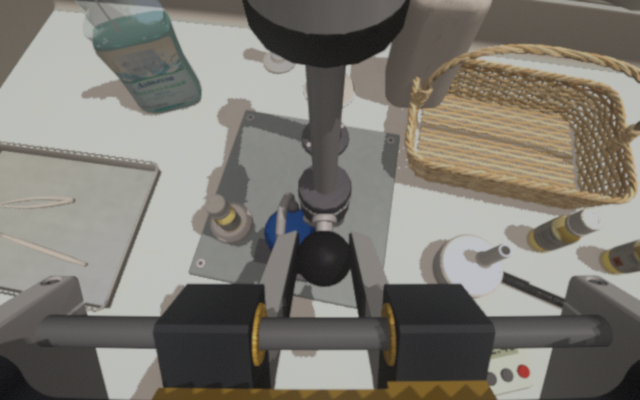

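View pics/w4c.png

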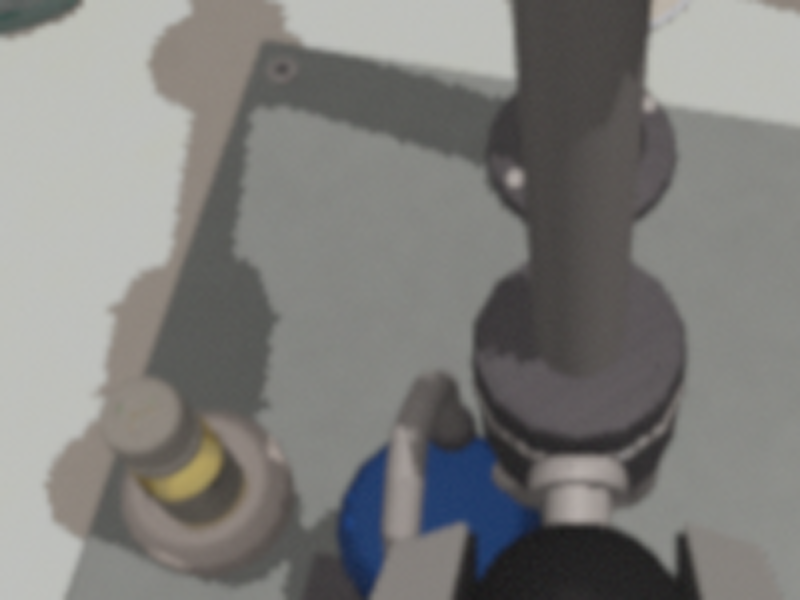

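View pics/t4.png

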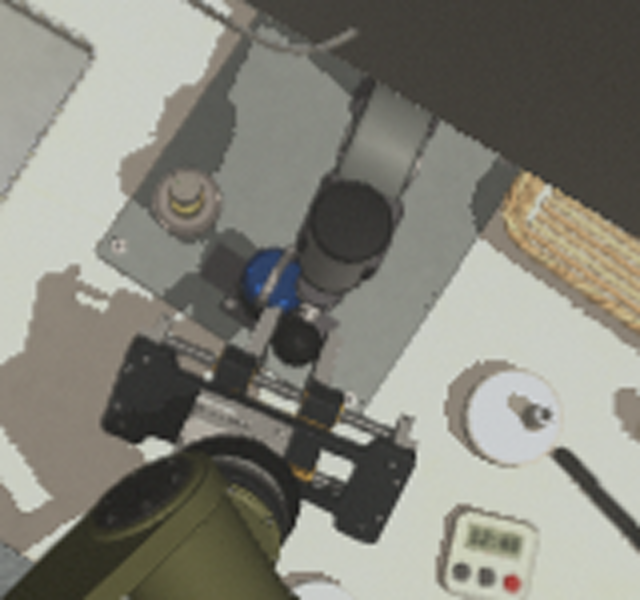

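View pics/s4.png

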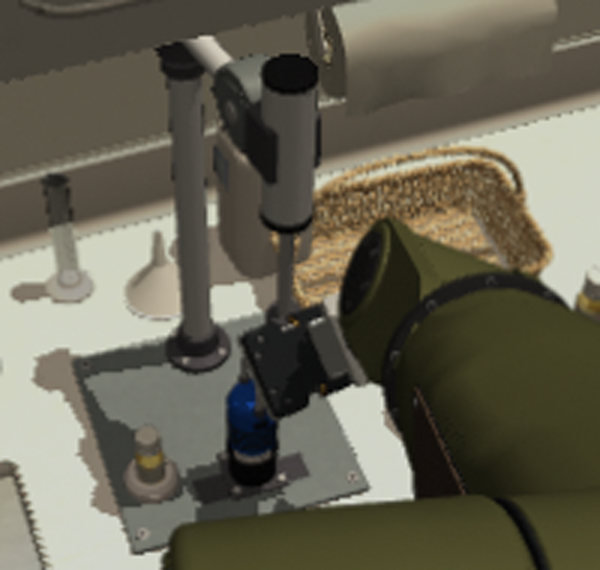

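```bash
python3 - <<'E'
from h import *
import pickle
w,TT=pickle.load(open("w4.pkl","rb"));w3,T3=pickle.load(open("w3.pkl","rb"))
np.set_printoptions(precision=3,suppress=True)
WT=TT@w["mount"]; e=lambda u,v:((u+.5)/4-.5+180,(v+.5)/4-.5+100);e3=lambda u,v:((u+.5)/4-.5+150,(v+.5)/4-.5+140)
for v in (430,485,540):
  for z in (175,180,185):
    p=onz(w,WT,*e(403,v),z); d=p[:2]-POST; print(v,z,p,np.hypot(*d),np.arctan2(d[1],-d[0]))
print("cap",onz(w,WT,*e(145,415),84))
print(tri([ray(w,WT,*e(403,485)),ray(w3,T3@w["mount"],*e3(256,204))]))
print(tri([ray(w,WT,*e(145,415)),ray(w3,T3@w["mount"],*e3(180,112))]))
b=toolT()[:3,3]-18.8*toolT()[:3,2]; d=b[:2]-POST; print("ball",b,np.hypot(*d),np.arctan2(d[1],-d[0]))
E
```

```text
430 175 [ 514.499 -295.135  175.   ] 169.5455694899659 0.5726135442094568
430 180 [ 512.459 -295.121  180.   ] 171.27107029259298 0.5662308451034264
430 185 [ 510.42  -295.107  185.   ] 173.00340913538028 0.5599757194418138
485 175 [ 504.321 -291.742  175.   ] 179.9578158698294 0.557816464965243
485 180 [ 502.516 -291.806  180.   ] 181.45816266133056 0.5522518915629989
485 185 [ 500.711 -291.87   185.   ] 182.96403595927308 0.5467787487017057
540 175 [ 494.487 -288.46   175.   ] 190.05456828194622 0.5450763256949486
540 180 [ 492.908 -288.6    180.   ] 191.3340488812704 0.540175349160009
540 185 [ 491.33  -288.739  185.   ] 192.61806412305648 0.5353395987585298
cap [ 580.554 -232.981   84.   ]
(array([ 510.912, -292.339,  168.006]), [np.float64(3.888231108532267), np.float64(3.8882311085324486)])
(array([ 583.031, -232.112,   79.673]), [np.float64(0.27371670335505177), np.float64(0.27371670335519294)])
ball [ 458.744 -309.297  217.035] 212.93906721544468 0.37353310963224007
```

```bash
python3 - <<'E'
from h import *
rows([boomT(t,z,213.5) for t,z in ((.373,214),(.375,211.5),(.395,211),(.42,211),(.445,211),(.47,211),(.495,211),(.52,211),(.54,211),(.555,211))])
E
```

```text
[[-0.24,0.03,0.21,-0.001,-0.007,0.003],
[-0.39,-0.01,0.41,-0.002,-0.007,0.005],
[-0.41,-0.41,0.45,-0.015,-0.007,0.021],
[-0.40,-0.92,0.46,-0.030,-0.007,0.041],
[-0.37,-1.42,0.48,-0.045,-0.007,0.061],
[-0.34,-1.93,0.51,-0.060,-0.007,0.080],
[-0.29,-2.43,0.54,-0.075,-0.007,0.100],
[-0.24,-2.93,0.58,-0.091,-0.007,0.120],
[-0.19,-3.33,0.62,-0.103,-0.007,0.136],
[-0.14,-3.63,0.66,-0.112,-0.007,0.148]]
```

Emit:
servo_tool(
  series=[
    [-0.24, 0.03, 0.21, -0.001, -0.007, 0.003],
    [-0.39, -0.01, 0.41, -0.002, -0.007, 0.005],
    [-0.41, -0.41, 0.45, -0.015, -0.007, 0.021],
    [-0.4, -0.92, 0.46, -0.03, -0.007, 0.041],
    [-0.37, -1.42, 0.48, -0.045, -0.007, 0.061],
    [-0.34, -1.93, 0.51, -0.06, -0.007, 0.08],
    [-0.29, -2.43, 0.54, -0.075, -0.007, 0.1],
    [-0.24, -2.93, 0.58, -0.091, -0.007, 0.12],
    [-0.19, -3.33, 0.62, -0.103, -0.007, 0.136],
    [-0.14, -3.63, 0.66, -0.112, -0.007, 0.148],
  ],
)

```text
clock: 5.65
eef_pos: [485.7, -281.2, 196.6]
eef_rot: [-3.141, -0.652, -0.556]
wrist_force: [8.2, -4.8, 9.3]
finger_gap: 30.2
```

```bash
python3 - <<'E'
from h import *
import pickle
s=read_state(); print(s["joints"],s["eef_pos"],s["wrist_force"],s["finger_gap"])
w=camera("wrist"); save(w,"w5");  save(w,"w5c",(220,120,380,240),5); pickle.dump((w,toolT(s)),open("w5.pkl","wb"))
c=camera("top"); save(c,"t5",(270,130,430,280),4); c=camera("scene"); save(c,"s5",(300,150,400,250),6)
b=toolT(s)[:3,3]-18.8*toolT(s)[:3,2]; d=b[:2]-POST; print("ball",b,np.hypot(*d),np.arctan2(d[1],-d[0]))
E
```

```text
[-0.60448349  0.02733622  1.99869779  0.06642647  0.46526856  1.47299427] [ 485.73750855 -281.23972325  196.59189026] [ 8.18393112 -4.79745449  9.26508692] 30.154131602999552
ball [ 476.04764054 -275.22702086  211.53825664] 212.68980995903885 0.553327472976032
```

View pics/w5c.png

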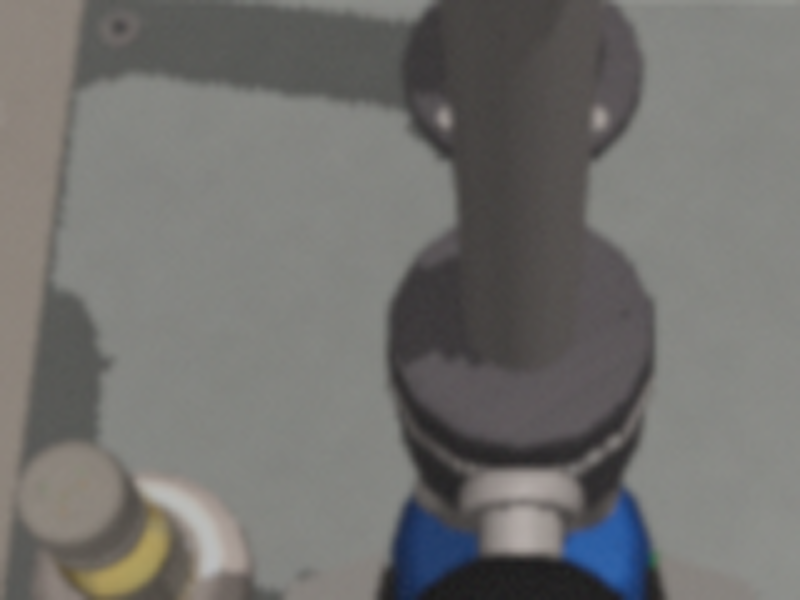

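View pics/t5.png

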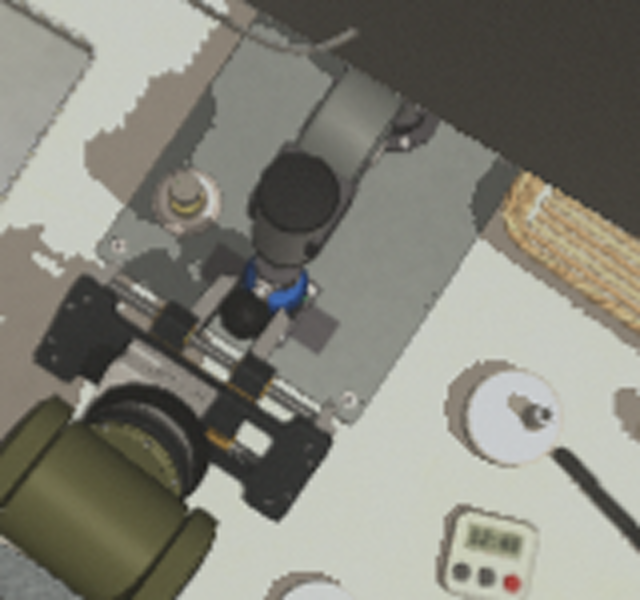

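View pics/s5.png

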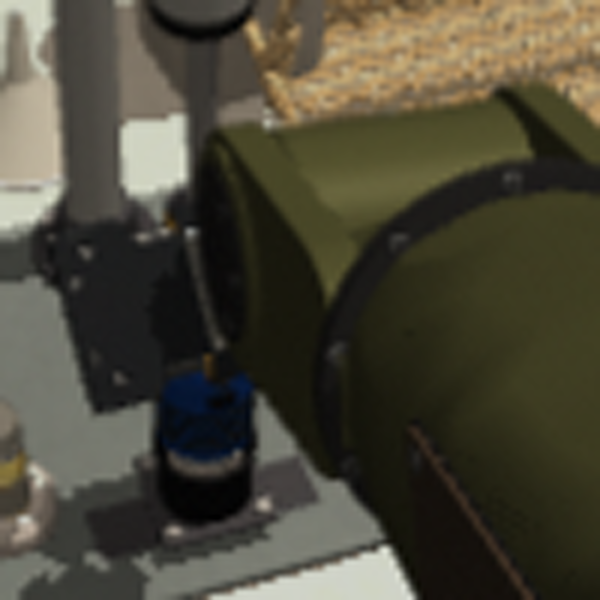

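The hook is now centred under the loop: in the wrist view the stem and the blue body line up, and the driver is undisturbed. I'll raise it gently next.

Emit:
servo_tool(
  series=[
    [0.42, 0, -0.31, 0, 0, 0],
    [0.72, 0, -0.71, 0, 0, 0],
    [1.02, 0, -1.11, 0, 0, 0],
    [1.32, 0, -1.51, 0, 0, 0],
    [1.62, 0, -1.91, 0, 0, 0],
    [1.93, 0, -2.3, 0, 0, 0],
    [2.24, 0, -2.7, 0, 0, 0],
    [2.54, 0, -3.1, 0, 0, 0],
    [2.84, 0, -3.5, 0, 0, 0],
    [3.15, 0, -3.9, 0, 0, 0],
  ],
)

```text
clock: 6.63
eef_pos: [485.6, -281.5, 244.6]
eef_rot: [-3.141, -0.645, -0.556]
wrist_force: [5.7, -1.8, 3.8]
finger_gap: 30.0
```

```bash
python3 - <<'E'
from h import *
import pickle
s=read_state(); print(s["joints"],s["eef_pos"],s["wrist_force"],s["finger_gap"])
w=camera("wrist"); save(w,"w6");  save(w,"w6c",(220,120,380,240),5)
c=camera("scene"); save(c,"s6",(300,150,400,250),6)
b=toolT(s)[:3,3]-18.8*toolT(s)[:3,2]; d=b[:2]-POST; print("ball",b,np.hypot(*d),np.arctan2(d[1],-d[0]))
E
```

```text
[-0.60574804 -0.03033764  1.93290768  0.05548529  0.5949997   1.48472996] [ 485.56176567 -281.54969618  244.57277618] [ 5.7039862  -1.81653372  3.83550394] 30.003156588290334
ball [ 475.94521879 -275.60005131  259.59155615] 212.58123709849988 0.5515813544044275
```

View pics/w6.png

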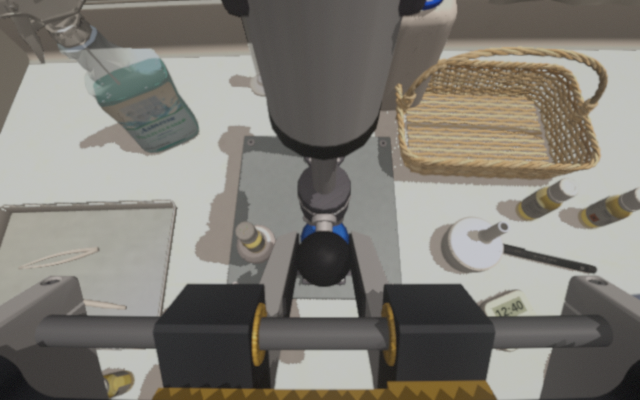

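View pics/s6.png

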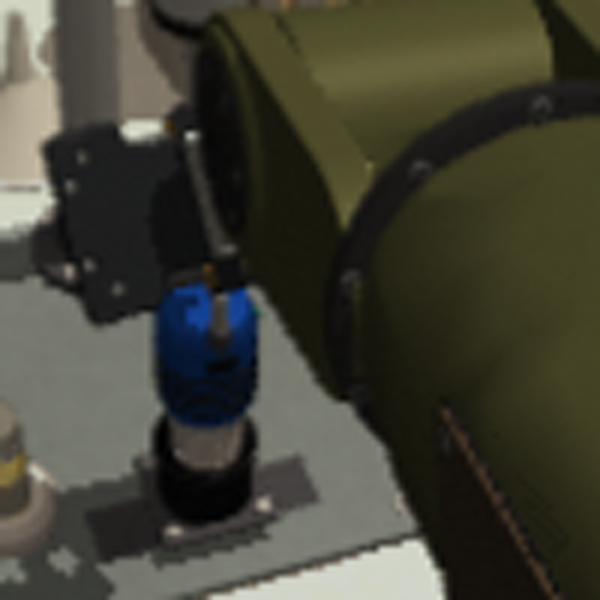

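The driver is hooked. The white chuck is coming out of the cup and the upward pull has dropped from 9.3 to 3.8 N. I'll continue up.

Emit:
servo_tool(
  series=[
    [0.4, 0, -0.36, 0, 0, 0],
    [0.71, 0, -0.76, 0, 0, 0],
    [1.02, 0, -1.16, 0, 0, 0],
    [1.33, 0, -1.56, 0, 0, 0],
    [1.64, 0, -1.96, 0, 0, 0],
    [1.95, 0, -2.36, 0, 0, 0],
    [2.26, 0, -2.76, 0, 0, 0],
    [2.57, 0, -3.16, 0, 0, 0],
    [2.88, 0, -3.56, 0, 0, 0],
    [3.12, 0, -3.9, 0, 0, 0],
  ],
)

```text
clock: 7.57
eef_pos: [485.7, -281.7, 293.2]
eef_rot: [-3.14, -0.641, -0.556]
wrist_force: [-4.9, 5.4, 3.1]
finger_gap: 30.1
```

Emit:
servo_tool(
  series=[
    [0.12, 0, -0.16, 0, 0, 0],
    [0.24, 0, -0.32, 0, 0, 0],
    [0.33, 0, -0.44, 0, 0, 0],
    [0.42, 0, -0.56, 0, 0, 0],
    [0.48, 0, -0.64, 0, 0, 0],
    [0.54, 0, -0.72, 0, 0, 0],
    [0.54, 0, -0.72, 0, 0, 0],
    [0.54, 0, -0.72, 0, 0, 0],
    [0.54, 0, -0.72, 0, 0, 0],
    [0.54, 0, -0.72, 0, 0, 0],
  ],
)

```text
clock: 8.4
eef_pos: [485.7, -281.7, 302.0]
eef_rot: [-3.14, -0.641, -0.556]
wrist_force: [-7.1, 6.7, 3.3]
finger_gap: 30.0
```

```bash
python3 - <<'E'
from h import *
import pickle
s=read_state(); print(s["joints"],s["eef_pos"],s["wrist_force"],s["finger_gap"])
w=camera("wrist"); save(w,"w7")
c=camera("scene"); save(c,"s7",(270,80,420,250),4)
b=toolT(s)[:3,3]-18.8*toolT(s)[:3,2]; d=b[:2]-POST; print("ball",b,np.hypot(*d),np.arctan2(d[1],-d[0]))
E
```

```text
[-0.60581669 -0.07903341  1.84090433  0.0460235   0.74025046  1.49664888] [ 485.66928019 -281.68846763  301.96282742] [-7.05884403  6.69813981  3.34934745] 30.021958078846964
ball [ 476.11230689 -275.77792617  317.03497927] 212.34572570175067 0.5512802628728599
```

View pics/s7.png

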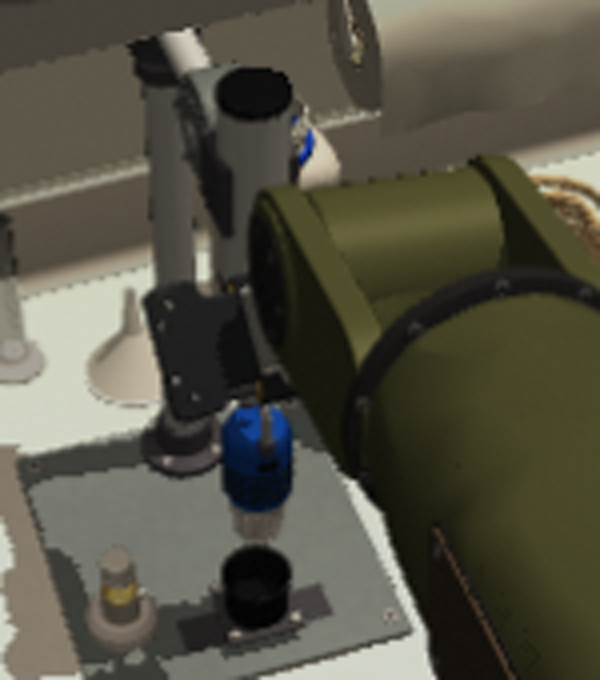

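View pics/w7.png

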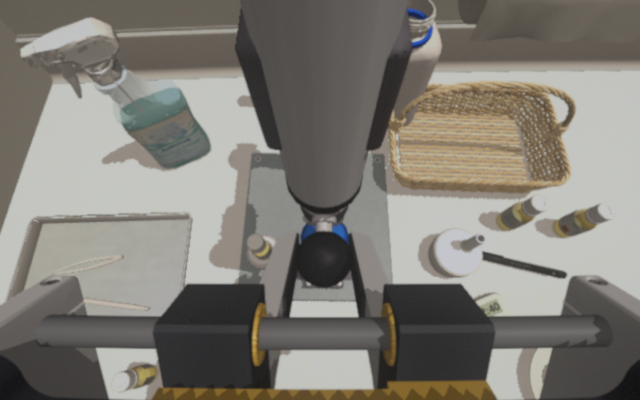

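```bash
python3 - <<'E'
from h import *
import pickle
t,s=pickle.load(open("cal.pkl","rb"))
np.set_printoptions(precision=0,suppress=True)
for z in (500,700):
  for p in ((160,40),(250,85),(360,140),(480,210)): print(z,p,onz(t,t["pose"],*p,z))
np.set_printoptions(precision=2,suppress=True)
T0=toolT(); up=np.array([0,0,2.5]); o=-1.2
th0=.551
def f(u): return u*u*(3-2*u)
ths=[th0+ (1.095-th0)*f(i/24) for i in range(1,25)]
def mk(t): return boomT(t,319.5,212.0,phi=-(th0+(t-th0)*0.72),a=.641)
print(ths)
rows([mk(t) for t in ths[:10]])
E
```

```text
500 (160, 40) [788.  94. 500.]
500 (250, 85) [ 690. -102.  500.]
500 (360, 140) [ 582. -326.  500.]
500 (480, 210) [ 449. -563.  500.]
700 (160, 40) [689.  14. 700.]
700 (250, 85) [ 613. -138.  700.]
700 (360, 140) [ 529. -311.  700.]
700 (480, 210) [ 427. -494.  700.]
[0.5537546296296296, 0.5617037037037037, 0.5743750000000001, 0.5912962962962963, 0.6119953703703704, 0.636, 0.662837962962963, 0.692037037037037, 0.723125, 0.7556296296296297, 0.7890787037037037, 0.823, 0.8569212962962962, 0.8903703703703705, 0.922875, 0.9539629629629629, 0.9831620370370371, 1.01, 1.0340046296296297, 1.0547037037037037, 1.071625, 1.0842962962962963, 1.0922453703703705, 1.095]
[[0.18,-0.04,-0.17,0.001,0.000,-0.002],
[0.18,-0.20,-0.17,-0.003,0.000,0.002],
[0.19,-0.46,-0.17,-0.008,0.000,0.010],
[0.19,-0.80,-0.16,-0.016,0.000,0.019],
[0.21,-1.22,-0.15,-0.025,0.000,0.031],
[0.24,-1.71,-0.13,-0.035,0.000,0.045],
[0.28,-2.26,-0.10,-0.046,0.000,0.061],
[0.34,-2.85,-0.05,-0.059,0.000,0.078],
[0.41,-3.47,0.01,-0.072,0.000,0.096],
[0.51,-4.12,0.08,-0.086,0.000,0.114]]
```

```bash
cat >> h.py <<'E'
th0=.551
ths=[th0+(1.095-th0)*(i/24)**2*(3-2*i/24) for i in range(1,25)]
def mk(t,z=319.5,r=213.6): return boomT(t,z,r,phi=-(th0+(t-th0)*0.72),a=.641)
E
python3 - <<'E'
from h import *
rows([mk(t) for t in ths])
E
```

```text
[[0.05,-0.04,-0.27,0.001,0.000,-0.002],
[0.05,-0.20,-0.27,-0.003,0.000,0.002],
[0.06,-0.46,-0.26,-0.008,0.000,0.010],
[0.07,-0.81,-0.26,-0.016,0.000,0.019],
[0.08,-1.23,-0.25,-0.025,0.000,0.031],
[0.11,-1.72,-0.22,-0.035,0.000,0.045],
[0.15,-2.27,-0.19,-0.046,0.000,0.061],
[0.21,-2.87,-0.15,-0.059,0.000,0.078],
[0.29,-3.50,-0.09,-0.072,0.000,0.096],
[0.39,-4.16,-0.01,-0.086,0.000,0.114],
[0.51,-4.83,0.08,-0.101,0.000,0.134],
[0.65,-5.50,0.18,-0.115,0.000,0.153],
[0.80,-6.17,0.30,-0.130,0.000,0.173],
[0.98,-6.82,0.43,-0.144,0.000,0.192],
[1.16,-7.45,0.57,-0.158,0.000,0.211],
[1.36,-8.04,0.71,-0.172,0.000,0.229],
[1.55,-8.59,0.86,-0.184,0.000,0.246],
[1.74,-9.09,1.00,-0.196,0.000,0.261],
[1.92,-9.53,1.14,-0.206,0.000,0.275],
[2.09,-9.90,1.26,-0.215,0.001,0.287],
[2.22,-10.20,1.36,-0.222,0.001,0.297],
[2.33,-10.43,1.44,-0.228,0.001,0.304],
[2.39,-10.57,1.49,-0.231,0.001,0.309],
[2.42,-10.62,1.51,-0.232,0.001,0.310]]
```

Emit:
servo_tool(
  series=[
    [0.05, -0.04, -0.27, 0, 0, 0],
    [0.05, -0.2, -0.27, -0.003, 0, 0.002],
    [0.06, -0.46, -0.26, -0.008, 0, 0.01],
    [0.07, -0.81, -0.26, -0.016, 0, 0.019],
    [0.08, -1.23, -0.25, -0.025, 0, 0.031],
    [0.11, -1.72, -0.22, -0.035, 0, 0.045],
    [0.15, -2.27, -0.19, -0.046, 0, 0.061],
    [0.21, -2.87, -0.15, -0.059, 0, 0.078],
    [0.29, -3.5, -0.09, -0.072, 0, 0.096],
    [0.39, -4.16, -0.01, -0.086, 0, 0.114],
  ],
)

```text
clock: 9.33
eef_pos: [509.7, -248.5, 302.9]
eef_rot: [3.14, -0.638, -0.7]
wrist_force: [-3.2, -4.1, -6.3]
finger_gap: 30.5
```

```bash
python3 - <<'E'
from h import *
s=read_state(); print(s["joints"],s["eef_pos"],s["wrist_force"],s["finger_gap"])
b=toolT(s)[:3,3]-18.8*toolT(s)[:3,2]; d=b[:2]-POST; print("ball",b,np.hypot(*d),np.arctan2(d[1],-d[0]))
rows([mk(t) for t in ths[10:20]],mk(ths[9]))
print(1);rows([mk(t) for t in ths[20:]],mk(ths[19]))
E
```

```text
[-0.44588659 -0.04885666  1.80949116 -0.21923276  0.77058308  1.93507103] [ 509.6658442  -248.49039109  302.94913209] [-3.19168538 -4.0787857  -6.29596416] 30.456084514038565
ball [ 501.1185512  -241.24827467  318.04666606] 213.40710277878355 0.7518278575629587
[[0.04,-0.69,0.03,-0.014,0.000,0.019],
[0.10,-1.38,0.08,-0.029,0.000,0.039],
[0.18,-2.07,0.14,-0.044,-0.000,0.058],
[0.28,-2.74,0.21,-0.058,-0.000,0.078],
[0.40,-3.40,0.29,-0.072,0.000,0.097],
[0.52,-4.02,0.39,-0.085,-0.000,0.114],
[0.65,-4.60,0.48,-0.098,0.000,0.131],
[0.78,-5.12,0.58,-0.110,0.000,0.147],
[0.91,-5.59,0.68,-0.120,0.000,0.161],
[1.03,-5.99,0.77,-0.129,0.000,0.173]]
1
[[0.04,-0.34,0.03,-0.007,0.000,0.010],
[0.08,-0.60,0.06,-0.013,0.000,0.017],
[0.10,-0.76,0.08,-0.016,0.000,0.022],
[0.11,-0.82,0.08,-0.017,-0.000,0.023]]
```

Emit:
servo_tool(
  series=[
    [0.04, -0.69, 0.03, -0.014, 0, 0.019],
    [0.1, -1.38, 0.08, -0.029, 0, 0.039],
    [0.18, -2.07, 0.14, -0.044, 0, 0.058],
    [0.28, -2.74, 0.21, -0.058, 0, 0.078],
    [0.4, -3.4, 0.29, -0.072, 0, 0.097],
    [0.52, -4.02, 0.39, -0.085, 0, 0.114],
    [0.65, -4.6, 0.48, -0.098, 0, 0.131],
    [0.78, -5.12, 0.58, -0.11, 0, 0.147],
    [0.91, -5.59, 0.68, -0.12, 0, 0.161],
    [1.03, -5.99, 0.77, -0.129, 0, 0.173],
  ],
)

```text
clock: 10.17
eef_pos: [558.2, -210.7, 303.0]
eef_rot: [3.139, -0.639, -0.914]
wrist_force: [-0.4, -2.0, -6.8]
finger_gap: 30.4
```

Emit:
servo_tool(
  series=[
    [0.04, -0.34, 0.03, -0.007, 0, 0.01],
    [0.08, -0.6, 0.06, -0.013, 0, 0.017],
    [0.1, -0.76, 0.08, -0.016, 0, 0.022],
    [0.11, -0.82, 0.08, -0.017, 0, 0.023],
    [0.11, -0.82, 0.08, -0.017, 0, 0.023],
    [0.11, -0.82, 0.08, -0.017, 0, 0.023],
    [0.11, -0.82, 0.08, -0.017, 0, 0.023],
    [0.11, -0.82, 0.08, -0.017, 0, 0.023],
    [0.11, -0.82, 0.08, -0.017, 0, 0.023],
    [0.11, -0.82, 0.08, -0.017, 0, 0.023],
  ],
)

```text
clock: 11.0
eef_pos: [566.0, -206.8, 303.6]
eef_rot: [3.142, -0.641, -0.943]
wrist_force: [-3.8, 1.3, -23.9]
finger_gap: 30.3
```

```bash
python3 - <<'E'
from h import *
import pickle
s=read_state(); print(s["joints"],s["eef_pos"],s["wrist_force"],s["finger_gap"])
b=toolT(s)[:3,3]-18.8*toolT(s)[:3,2]; d=b[:2]-POST; print("ball",b,np.hypot(*d),np.arctan2(d[1],-d[0]))
w=camera("wrist"); save(w,"w8")
c=camera("scene"); save(c,"s8",(250,80,400,250),4); t=camera("top"); save(t,"t8",(270,130,430,280),4); pickle.dump((w,c,t,toolT(s)),open("8.pkl","wb"))
E
```

```text
[-0.23653596  0.10228968  1.65366265 -0.50342171  0.93429249  2.48727036] [ 565.95670554 -206.77643775  303.60289467] [ -3.8127663    1.32266727 -23.90014427] 30.257838487693505
ball [ 559.35833197 -197.68342861  318.67666828] 213.0132848903526 1.0946213861050962
```

View pics/s8.png

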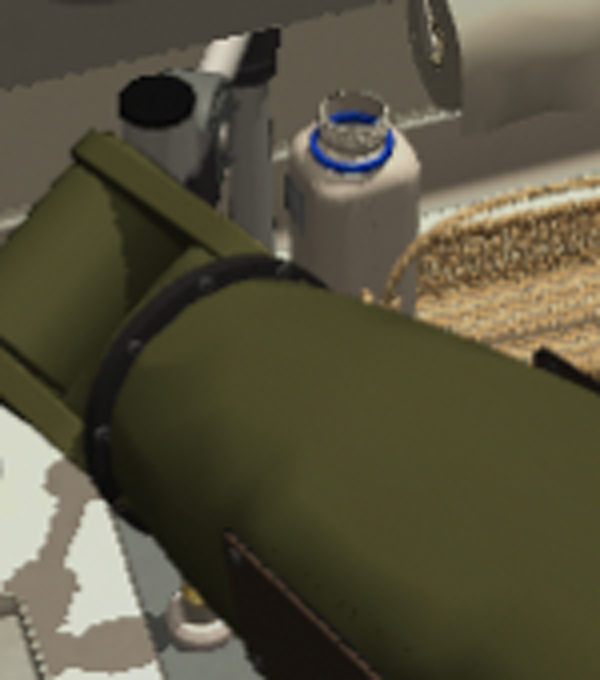

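View pics/w8.png

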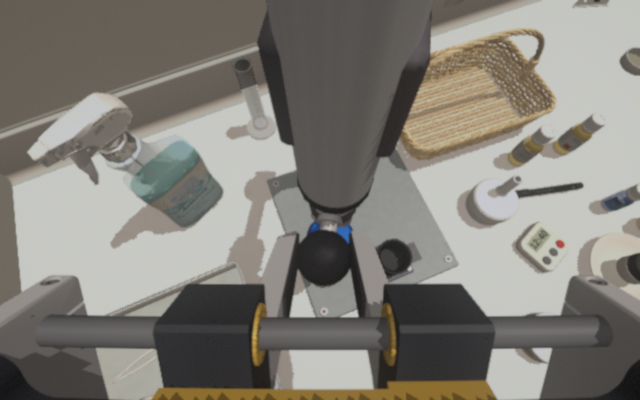

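View pics/t8.png

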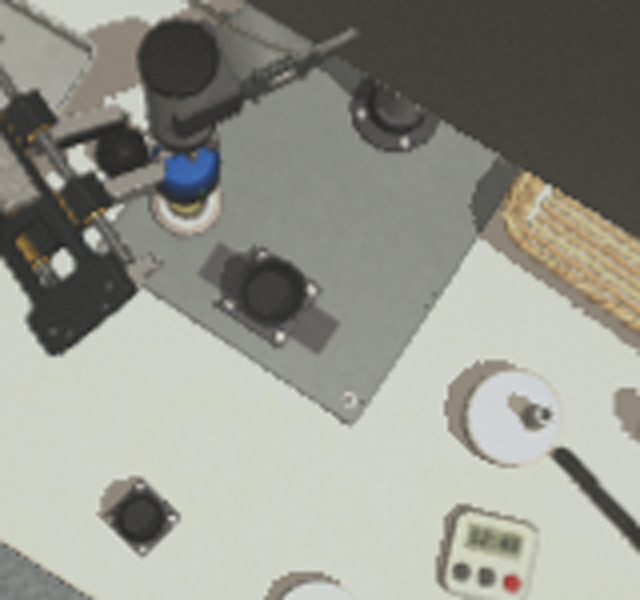

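```bash
python3 - <<'E'
from h import *
import pickle
w,s,t,TT=pickle.load(open("8.pkl","rb"))
c=lambda u,v:((u+.5)/4-.5+270,(v+.5)/4-.5+130);k=lambda u,v:((u+.5)/4-.5+250,(v+.5)/4-.5+80)
np.set_printoptions(precision=1,suppress=True)
a=onz(t,t["pose"],*c(180,58),476);b=onz(s,s["pose"],*k(157,101),476)
for p in (a,b): d=p[:2]-POST; print(p,np.hypot(*d),np.arctan2(d[1],-d[0]).round(3))
# plate corners/yaw
for n,p in (("L screw",(119,245)),("B screw",(349,400)),("B corner",(350,425)),("L corner",(97,250))): print(n,onz(t,t["pose"],*c(*p),9))
print("holster", onz(t,t["pose"],*c(271,291),60))
E
```

```text
[ 576.7 -236.3  476. ] 170.76234861613798 1.081
[ 577.5 -233.5  476. ] 172.82362817610942 1.093
L screw [ 547.7 -183.3    9. ]
B screw [ 435.5 -359.1    9. ]
B corner [ 416.9 -360.3    9. ]
L corner [ 543.4 -166.8    9. ]
holster [ 509.7 -297.4   60. ]
```

```bash
python3 - <<'E'
from h import *
T0=toolT(); th=1.0946
D=np.eye(4); out=[]
for dt,dz in ((.01,-1),(.02,-2)):
    T=T0.copy(); T[:3,3]+=213.*np.array([-np.cos(th+dt)+np.cos(th),np.sin(th+dt)-np.sin(th),0])+[0,0,dz]; out.append(T)
rows(out)
E
```

```text
[[-0.03,-0.21,0.10,-0.000,-0.000,0.000],
[-0.06,-0.42,0.20,-0.000,-0.000,0.000]]
```

Emit:
servo_tool(
  series=[
    [-0.02, -0.06, 0.05, 0, 0, 0],
    [-0.03, -0.12, 0.1, 0, 0, 0],
    [-0.04, -0.2, 0.14, 0, 0, 0],
    [-0.05, -0.28, 0.18, 0, 0, 0],
    [-0.06, -0.35, 0.2, 0, 0, 0],
    [-0.06, -0.4, 0.2, 0, 0, 0],
    [-0.06, -0.42, 0.2, 0, 0, 0],
    [-0.06, -0.42, 0.2, 0, 0, 0],
    [-0.06, -0.42, 0.2, 0, 0, 0],
    [-0.06, -0.42, 0.2, 0, 0, 0],
  ],
)

```text
clock: 11.98
eef_pos: [570.7, -205.1, 303.7]
eef_rot: [-3.139, -0.644, -0.943]
wrist_force: [0.3, 1.2, -9.6]
finger_gap: 30.5
```

```bash
python3 - <<'E'
from h import *
s=read_state(); print(s["joints"],s["eef_pos"],s["wrist_force"],s["finger_gap"])
b=toolT(s)[:3,3]-18.8*toolT(s)[:3,2]; d=b[:2]-POST; print("ball",b,np.hypot(*d),np.arctan2(d[1],-d[0]))
E
```

```text
[-0.2306631   0.1104871   1.6457529  -0.50844875  0.93285496  2.49533017] [ 570.66991309 -205.14037523  303.73610153] [ 0.33746905  1.15568818 -9.61553189] 30.475538879146264
ball [ 564.0059662  -196.02314072  318.76633263] 212.41480904473934 1.1176522062085594
```

Emit:
servo_tool(
  series=[
    [-0.03, 0, 0.04, 0, 0, 0],
    [-0.06, 0, 0.08, 0, 0, 0],
    [-0.09, 0, 0.12, 0, 0, 0],
    [-0.09, 0, 0.12, 0, 0, 0],
    [-0.09, 0, 0.12, 0, 0, 0],
    [-0.09, 0, 0.12, 0, 0, 0],
    [-0.09, 0, 0.12, 0, 0, 0],
    [-0.09, 0, 0.12, 0, 0, 0],
    [-0.09, 0, 0.12, 0, 0, 0],
    [-0.09, 0, 0.12, 0, 0, 0],
  ],
)

```text
clock: 12.82
eef_pos: [571.0, -205.0, 303.6]
eef_rot: [-3.137, -0.646, -0.944]
wrist_force: [-2.8, 4.0, 1.9]
finger_gap: 30.4
```

Emit:
servo_tool(
  series=[
    [0, 0, 0, 0, 0, 0],
    [0, 0, 0, 0, 0, 0],
    [0, 0, 0, 0, 0, 0],
    [0, 0, 0, 0, 0, 0],
    [0, 0, 0, 0, 0, 0],
    [0, 0, 0, 0, 0, 0],
    [0, 0, 0, 0, 0, 0],
    [0, 0, 0, 0, 0, 0],
    [0, 0, 0, 0, 0, 0],
    [0, 0, 0, 0, 0, 0],
  ],
  gripper=7.0,
)

```text
clock: 13.65
eef_pos: [570.3, -205.0, 301.3]
eef_rot: [-3.141, -0.643, -0.943]
wrist_force: [0.4, -1.1, 0.2]
finger_gap: 69.8
```

```bash
python3 - <<'E'
from h import *
s=read_state(); print(s["joints"],s["eef_pos"],s["wrist_force"],s["finger_gap"])
w=camera("wrist"); save(w,"w9");t=camera("top"); save(t,"t9",(270,130,430,280),4)
T=toolT(s)@w["mount"]; print(onz(w,T,325,258,318), proj(w,w["mount"],[0,0,-18.8]))
E
```

```text
[-0.23061948  0.11202292  1.64902579 -0.50922837  0.93053716  2.49751904] [ 570.28008031 -204.98653666  301.30223976] [ 0.3931057  -1.09248716  0.18247158] 69.77643809806494
[ 563.35698117 -195.13479336  318.        ] [325.34735696 257.1862273 ]
```

View pics/w9.png

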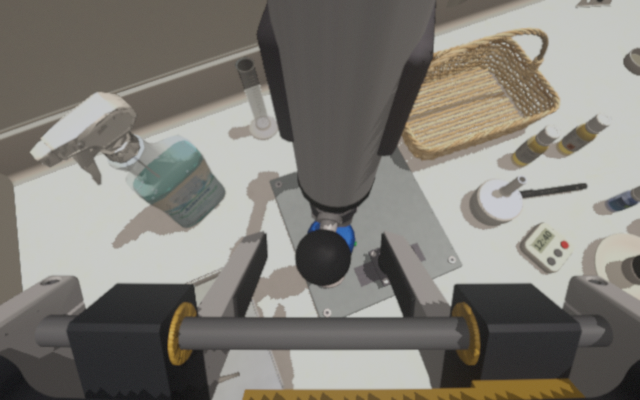

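Released: the ball sits free at (322,258) between the open fingers. I'll back straight out along the tool axis.

Emit:
servo_tool(
  series=[
    [0, 0, -0.5, 0, 0, 0],
    [0, 0, -1.5, 0, 0, 0],
    [0, 0, -3.0, 0, 0, 0],
    [0, 0, -4.5, 0, 0, 0],
    [0, 0, -6.0, 0, 0, 0],
    [0, 0, -7.5, 0, 0, 0],
    [0, 0, -9.0, 0, 0, 0],
    [0, 0, -10.5, 0, 0, 0],
    [0, 0, -12.0, 0, 0, 0],
    [0, 0, -13.0, 0, 0, 0],
  ],
)

```text
clock: 14.58
eef_pos: [523.8, -141.2, 407.6]
eef_rot: [-3.138, -0.644, -0.944]
wrist_force: [1.0, 0.2, 0.3]
finger_gap: 69.8
```

```bash
python3 - <<'E'
from h import *
import pickle
s=read_state(); print(s["joints"],s["eef_pos"],s["wrist_force"],s["finger_gap"])
w=camera("wrist"); save(w,"w10");t=camera("top"); save(t,"t10",(270,130,430,280),4);c=camera("scene"); save(c,"s10",(250,80,400,250),4)
E
```

```text
[-0.10924289 -0.05316648  1.57910509 -0.49667944  1.19264034  2.49052852] [ 523.80516534 -141.19850539  407.58864212] [0.96320933 0.15303887 0.25468129] 69.77358295896481
```

View pics/w10.png

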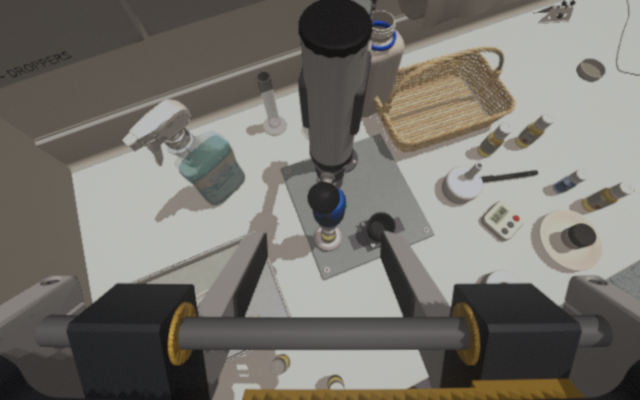

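View pics/s10.png

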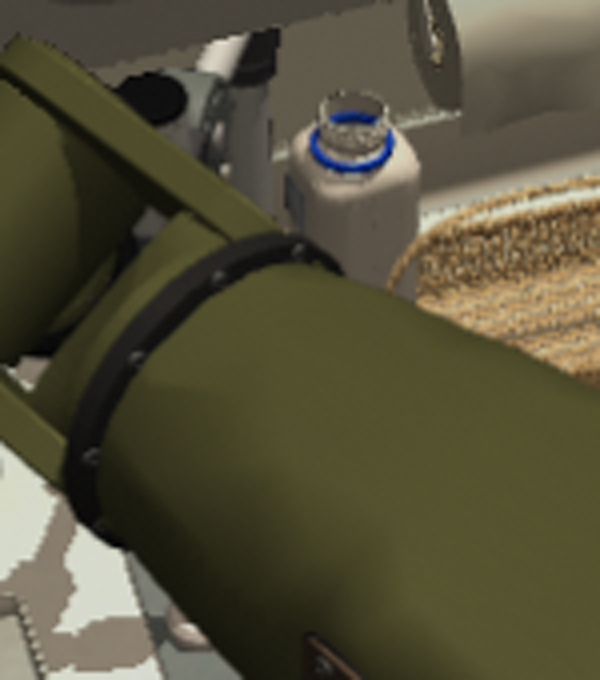

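```bash
python3 - <<'E'
import cv2
a=cv2.imread("pics/w10.png")[170:260,280:380]; cv2.imwrite("pics/w10c.png",cv2.resize(a,None,fx=6,fy=6,interpolation=cv2.INTER_CUBIC))
E
```

```text
(no output)
```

View pics/w10c.png

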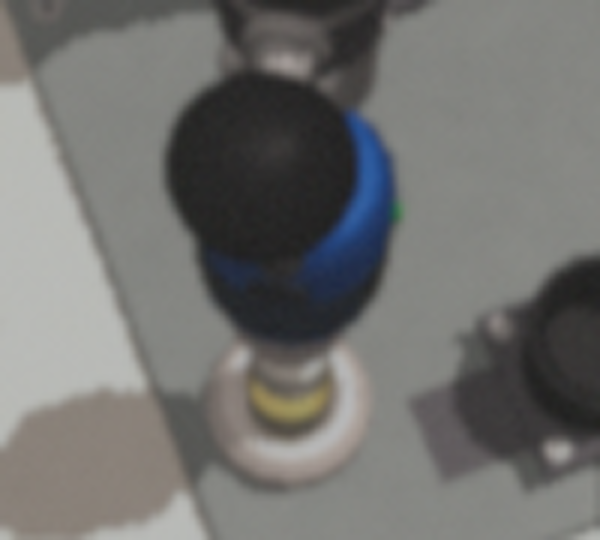

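View pics/t10.png

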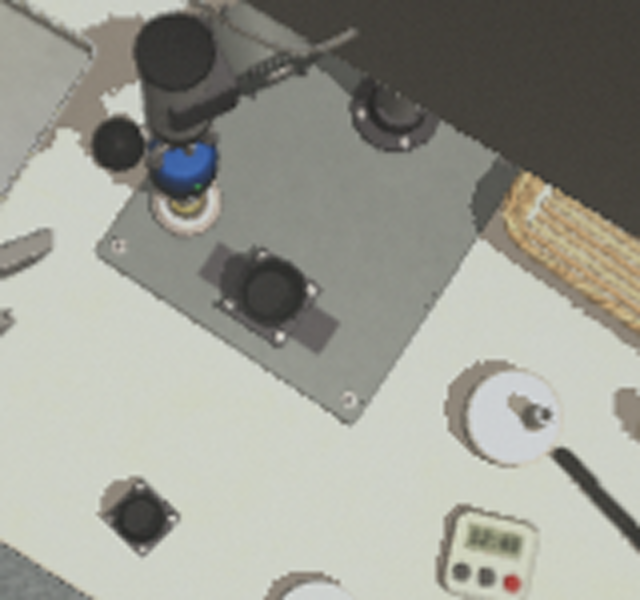

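```bash
python3 - <<'E'
from h import *
T=np.eye(4);T[:3,:3]=frame(-.3,.5);T[:3,3]=[330,-270,420]
print(row(toolT(),T).round(3))
T1=np.eye(4);T1[:3,:3]=frame(-.65,.55);T1[:3,3]=[400,-150,430]
rows([T1,T])
E
```

```text
[ 1.8000e-02  2.3263e+01 -1.7850e+00  3.4600e-01 -1.3900e-01 -5.4100e-01]
[[-3.87,10.54,-5.92,0.162,-0.093,-0.243],
[0.02,23.26,-1.79,0.346,-0.139,-0.541]]
```

Emit:
servo_tool(
  series=[
    [-0.8, 2.1, -1.2, 0.03, -0.02, -0.05],
    [-1.6, 4.2, -2.4, 0.065, -0.04, -0.1],
    [-2.4, 6.3, -3.6, 0.1, -0.055, -0.15],
    [-3.1, 8.4, -4.7, 0.13, -0.075, -0.2],
    [-3.9, 10.5, -5.9, 0.16, -0.09, -0.24],
    [-3.1, 13.0, -5.1, 0.2, -0.1, -0.3],
    [-2.3, 15.6, -4.3, 0.24, -0.11, -0.36],
    [-1.5, 18.2, -3.4, 0.27, -0.12, -0.42],
    [-0.7, 20.8, -2.6, 0.31, -0.13, -0.48],
    [0.0, 23.3, -1.8, 0.346, -0.139, -0.541],
  ],
)

```text
clock: 15.57
eef_pos: [335.3, -261.0, 419.6]
eef_rot: [3.141, -0.499, -0.33]
wrist_force: [1.3, 0.1, 0.2]
finger_gap: 70.0
```

```bash
python3 - <<'E'
from h import *
import pickle
s=read_state(); print(s["joints"],s["eef_pos"],s["wrist_force"],s["finger_gap"])
w=camera("wrist"); save(w,"w11");t=camera("top"); save(t,"t11",(270,130,430,280),4);c=camera("scene"); save(c,"s11",(250,80,370,230),5); pickle.dump((w,c,t,toolT(s)),open("11.pkl","wb"))
E
```

```text
[-0.91935051 -0.34826795  1.74482849  0.27672677  1.3284384   0.97187704] [ 335.28327523 -260.97886107  419.58491227] [1.26414567 0.11371588 0.19130143] 70.00154530277766
```

View pics/w11.png

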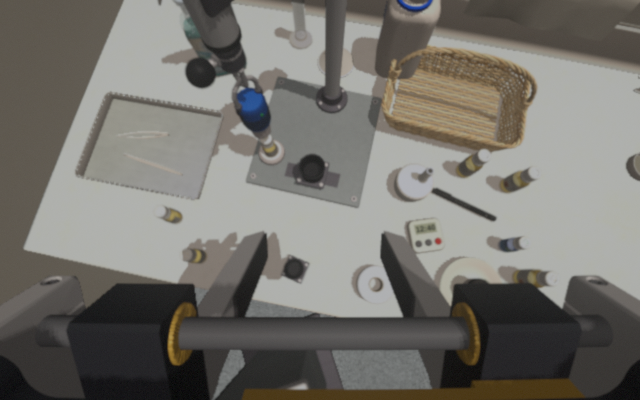

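View pics/s11.png

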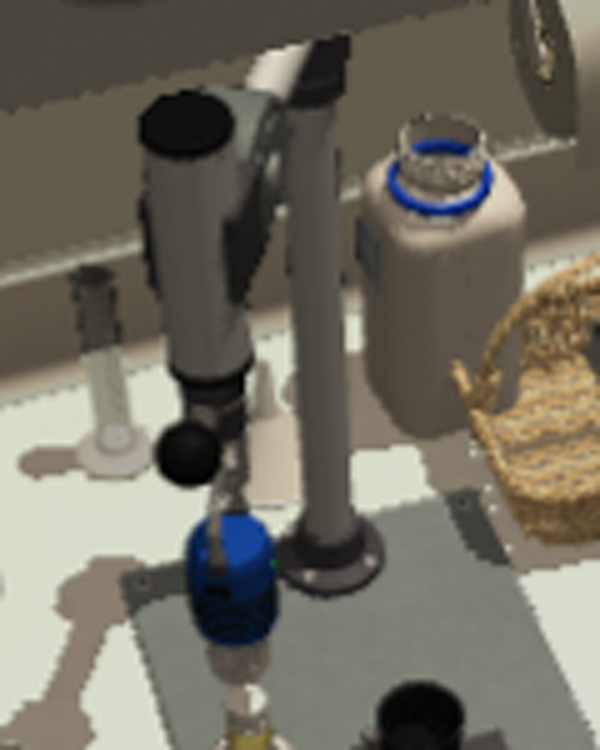

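View pics/t11.png

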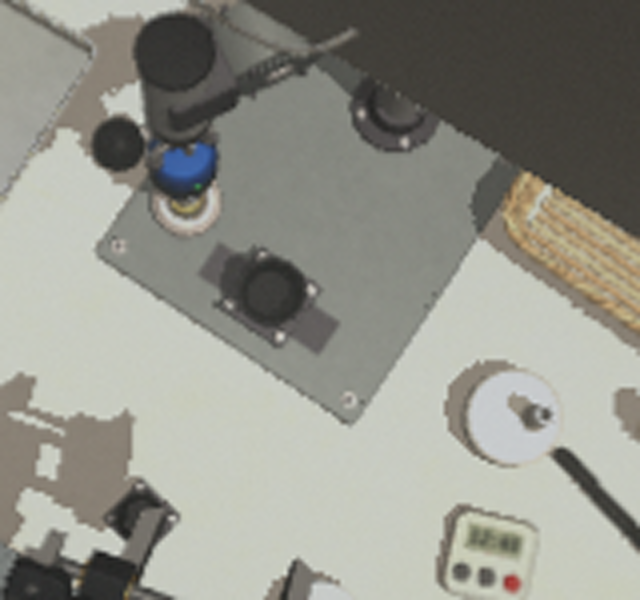

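```bash
python3 - <<'E'
from h import *
import pickle
w,c,t,T=pickle.load(open("11.pkl","rb"))
save(w,"w11c",(215,70,295,170),6); save(c,"s11c",(275,175,325,235),10)
E
```

View pics/w11c.png

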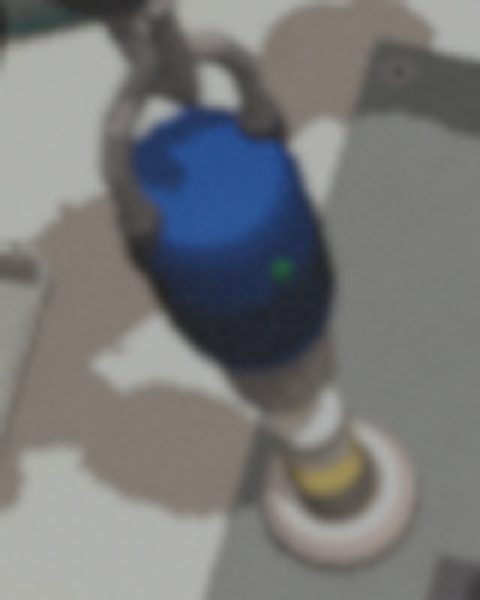

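View pics/s11c.png

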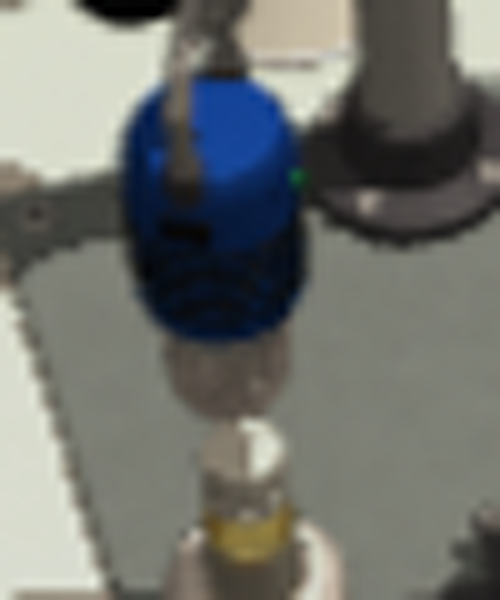

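```bash
cat > ov.py <<'E'
from h import *
import pickle,sys
def run(pk,ch,cap,pref,boxes):
    w,c,t,T=pickle.load(open(pk,"rb"))
    for n,cam,P,(x0,y0,x1,y1),f in (("w",w,T@w["mount"],boxes[0],6),("s",c,c["pose"],boxes[1],10),("t",t,t["pose"],boxes[2],8)):
        im=cv2.cvtColor(cam["pixels"],cv2.COLOR_RGB2BGR)[y0:y1,x0:x1]; im=cv2.resize(im,None,fx=f,fy=f,interpolation=cv2.INTER_CUBIC)
        for ctr,r,z,col in ((ch,16.5,113.5,(0,0,255)),(ch,23,150,(255,0,255)),(cap,11.3,84,(0,255,0)),(cap,13.5,45,(0,255,255))):
            pts=np.array([(proj(cam,P,[ctr[0]+r*np.cos(a),ctr[1]+r*np.sin(a),z])-[x0,y0]+.5)*f-.5 for a in np.linspace(0,6.283,60)])
            cv2.polylines(im,[pts.round().astype(np.int32)],True,col,1)
        cv2.imwrite(f"pics/{pref}{n}.png",im)
E
python3 - <<'E'
from ov import *
w,c,t,T=pickle.load(open("11.pkl","rb"))
k=lambda u,v:((u+.5)/10-.5+275,(v+.5)/10-.5+175)
np.set_printoptions(precision=1,suppress=True)
a=onz(c,c["pose"],*k(229,372),113.5);b=onz(c,c["pose"],*k(245,447),84);print(a,b,a-b)
run("11.pkl",a,b,"o11",((215,70,295,170),(275,175,325,235),(290,130,340,190)))
E
```

```text
[ 587.1 -235.5  113.5] [ 583.4 -235.1   84. ] [ 3.7 -0.4 29.5]
```

View pics/o11s.png

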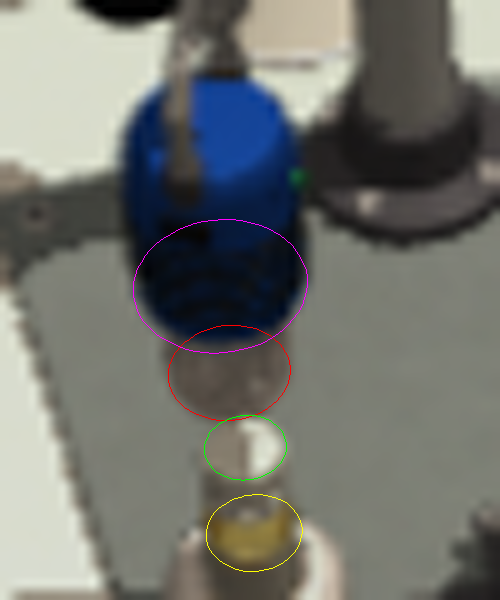

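View pics/o11w.png

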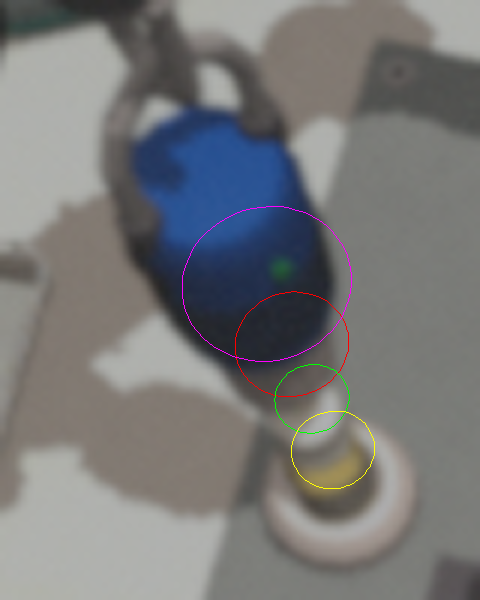

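View pics/o11t.png

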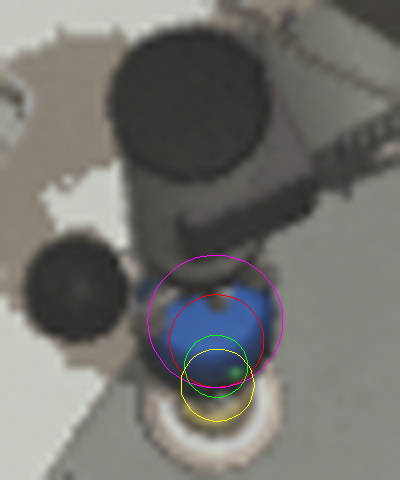

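```bash
python3 - <<'E'
from h import *
import pickle
w,c,t,T=pickle.load(open("11.pkl","rb"))
im=cv2.cvtColor(w["pixels"],cv2.COLOR_RGB2BGR)[120:170,240:300]
im=cv2.convertScaleAbs(cv2.resize(im,None,fx=12,fy=12,interpolation=cv2.INTER_CUBIC),alpha=1.3); cv2.imwrite("pics/w11d.png",im)
E
```

```text
(no output)
```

View pics/w11d.png

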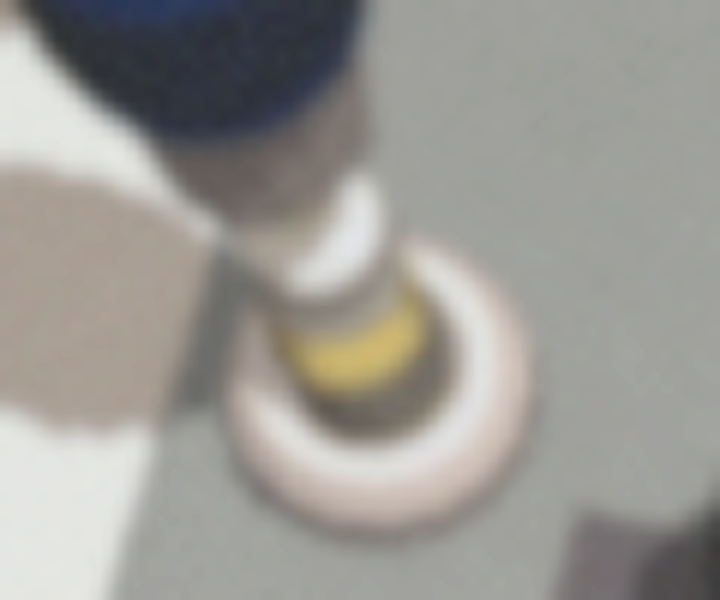

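Chuck and bottle agree across the driver's line in the wrist view (within 1 mm). In the scene view, though, the chuck sits about 2.5–3 mm too far round to the left of the cap. There is plenty of time, so I'll regrip gently and turn the boom back about 3 mm.

```bash
python3 - <<'E'
from h import *
rel=np.array([570.3,-205.0,301.3])-18.8*frame(-.943,.643)[:,2]; print("ball",rel)
phi=-.86
pre=graspT(rel,phi,.643,120); np.savez("rg.npz",rel=rel,pre=pre)
mid=np.eye(4);mid[:3,:3]=frame(-.65,.55);mid[:3,3]=[410,-150,430]
rows([mid,pre]); print(pre[:3,3])
E
```

```text
ball [ 563.67897633 -195.87692798  316.34565062]
[[3.49,-13.10,0.60,-0.155,0.054,0.269],
[11.40,-16.91,8.59,-0.281,0.144,0.439]]
[ 524.08944748 -149.89147883  397.33606778]
```

Emit:
servo_tool(
  series=[
    [0.9, -3.3, 0.15, -0.04, 0.013, 0.067],
    [1.7, -6.5, 0.3, -0.077, 0.027, 0.134],
    [2.6, -9.8, 0.45, -0.116, 0.04, 0.2],
    [3.5, -13.1, 0.6, -0.155, 0.054, 0.27],
    [5.1, -13.9, 2.2, -0.18, 0.072, 0.3],
    [6.7, -14.7, 3.8, -0.205, 0.09, 0.337],
    [8.3, -15.4, 5.4, -0.23, 0.108, 0.37],
    [9.9, -16.2, 7.0, -0.256, 0.126, 0.405],
    [11.4, -16.9, 8.6, -0.281, 0.144, 0.439],
    [11.4, -16.9, 8.6, -0.281, 0.144, 0.439],
  ],
  gripper=5.0,
  grip_force=10,
)

```text
clock: 16.55
eef_pos: [527.7, -143.8, 395.1]
eef_rot: [3.14, -0.643, -0.853]
wrist_force: [-0.8, -0.3, -0.8]
finger_gap: 50.0
```

```bash
python3 - <<'E'
from h import *
z=np.load("rg.npz"); s=read_state(); print(s["joints"],s["eef_pos"],s["eef_rot"],s["finger_gap"])
w=camera("wrist"); save(w,"w12",(280,150,370,240),5)
print(proj(w,toolT(s)@w["mount"],z["rel"]))
rows([graspT(z["rel"],-.86,.643)])
E
```

```text
[-0.13742383 -0.06621322  1.61912354 -0.4542119   1.11780181  2.38895588] [ 527.70472347 -143.81298093  395.06787923] [ 3.14018782 -0.64347101 -0.85261559] 50.0231438578907
[332.23244055 197.03760462]
[[0.28,0.60,12.09,-0.004,-0.000,0.007]]
```

View pics/w12.png

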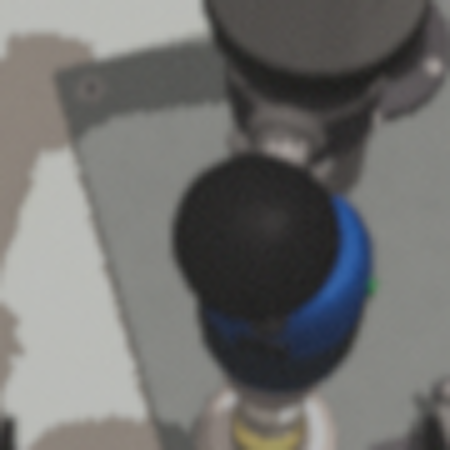

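Emit:
servo_tool(
  series=[
    [0.05, 0.1, 1.5, 0, 0, 0.001],
    [0.1, 0.2, 3.0, 0, 0, 0.002],
    [0.15, 0.3, 4.5, 0, 0, 0.003],
    [0.2, 0.4, 6.0, -0.001, 0, 0.004],
    [0.24, 0.5, 7.5, -0.002, 0, 0.005],
    [0.28, 0.6, 9.0, -0.003, 0, 0.006],
    [0.28, 0.6, 10.3, -0.004, 0, 0.007],
    [0.28, 0.6, 11.4, -0.004, 0, 0.007],
    [0.28, 0.6, 12.0, -0.004, 0, 0.007],
    [0.28, 0.6, 12.1, -0.004, 0, 0.007],
  ],
)

```text
clock: 17.43
eef_pos: [569.7, -207.0, 302.8]
eef_rot: [-3.141, -0.645, -0.863]
wrist_force: [-0.2, -1.2, -0.1]
finger_gap: 50.1
```

Emit:
servo_tool(
  series=[
    [0, 0, 0, 0, 0, 0],
    [0, 0, 0, 0, 0, 0],
    [0, 0, 0, 0, 0, 0],
    [0, 0, 0, 0, 0, 0],
    [0, 0, 0, 0, 0, 0],
    [0, 0, 0, 0, 0, 0],
    [0, 0, 0, 0, 0, 0],
    [0, 0, 0, 0, 0, 0],
    [0, 0, 0, 0, 0, 0],
    [0, 0, 0, 0, 0, 0],
  ],
  gripper=2.9,
  grip_force=10,
)

```text
clock: 18.27
eef_pos: [569.8, -206.7, 303.7]
eef_rot: [-3.14, -0.646, -0.863]
wrist_force: [-1.4, 4.4, 2.9]
finger_gap: 31.5
```

```bash
python3 - <<'E'
from h import *
z=np.load("rg.npz"); s=read_state(); print(s["eef_pos"],s["eef_rot"],s["wrist_force"],s["finger_gap"])
T=toolT(s); b=T[:3,3]-18.8*T[:3,2]; d=b[:2]-POST; th=np.arctan2(d[1],-d[0]); print(b,th, b-z["rel"])
T2=T.copy(); dt=-.016; T2[:3,3]+=np.hypot(*d)*np.array([-np.cos(th+dt)+np.cos(th),np.sin(th+dt)-np.sin(th),0]); rows([T2])
E
```

```text
[ 569.78526828 -206.72097711  303.73187887] [-3.13965179 -0.64551327 -0.862867  ] [-1.36082804  4.38862833  2.92959421] 31.488541182624395
[ 562.40294174 -198.15221787  318.74912296] 1.1064154132366095 [-1.2760346  -2.27528989  2.40347234]
[[-0.06,0.33,-0.05,0.000,0.000,-0.000]]
```

Emit:
servo_tool(
  series=[
    [0, 0.03, 0, 0, 0, 0],
    [-0.01, 0.06, -0.01, 0, 0, 0],
    [-0.02, 0.1, -0.01, 0, 0, 0],
    [-0.02, 0.1, -0.01, 0, 0, 0],
    [-0.02, 0.1, -0.01, 0, 0, 0],
    [-0.02, 0.1, -0.01, 0, 0, 0],
    [-0.02, 0.1, -0.01, 0, 0, 0],
    [-0.02, 0.1, -0.01, 0, 0, 0],
    [-0.02, 0.1, -0.01, 0, 0, 0],
    [-0.02, 0.1, -0.01, 0, 0, 0],
  ],
)

```text
clock: 19.1
eef_pos: [568.8, -207.2, 303.6]
eef_rot: [-3.14, -0.645, -0.863]
wrist_force: [-2.5, 4.6, 4.0]
finger_gap: 31.2
```

Emit:
servo_tool(
  series=[
    [0, 0, 0, 0, 0, 0],
    [0, 0, 0, 0, 0, 0],
    [0, 0, 0, 0, 0, 0],
    [0, 0, 0, 0, 0, 0],
    [0, 0, 0, 0, 0, 0],
    [0, 0, 0, 0, 0, 0],
    [0, 0, 0, 0, 0, 0],
    [0, 0, 0, 0, 0, 0],
    [0, 0, 0, 0, 0, 0],
    [0, 0, 0, 0, 0, 0],
  ],
  gripper=6.5,
)

```text
clock: 19.93
eef_pos: [568.8, -207.4, 303.6]
eef_rot: [-3.14, -0.645, -0.863]
wrist_force: [0.2, 0.7, -0.0]
finger_gap: 65.3
```

Emit:
servo_tool(
  series=[
    [0, 0, -0.5, 0, 0, 0],
    [0, 0, -1.5, 0, 0, 0],
    [0, 0, -3.0, 0, 0, 0],
    [0, 0, -4.5, 0, 0, 0],
    [0, 0, -6.0, 0, 0, 0],
    [0, 0, -7.5, 0, 0, 0],
    [0, 0, -9.0, 0, 0, 0],
    [0, 0, -10.5, 0, 0, 0],
    [0, 0, -12.0, 0, 0, 0],
    [0, 0, -13.0, 0, 0, 0],
  ],
)

```text
clock: 20.77
eef_pos: [517.2, -147.3, 409.6]
eef_rot: [-3.138, -0.647, -0.864]
wrist_force: [-0.5, -0.5, 0.7]
finger_gap: 64.7
```

```bash
python3 - <<'E'
from h import *
s=read_state(); print(s["eef_pos"],s["eef_rot"],s["wrist_force"],s["finger_gap"])
w=camera("wrist"); save(w,"w13")
T=np.eye(4);T[:3,:3]=frame(-.3,.5);T[:3,3]=[335,-261,420]
T1=np.eye(4);T1[:3,:3]=frame(-.65,.55);T1[:3,3]=[410,-150,430]
rows([T1,T])
E
```

```text
[ 517.15123956 -147.30645103  409.63574441] [-3.1381154  -0.64704846 -0.86356835] [-0.48165939 -0.50116179  0.67807898] 64.72767734218894
[[-4.21,8.31,-5.62,0.116,-0.099,-0.177],
[-1.97,21.24,-2.73,0.302,-0.146,-0.474]]
```

View pics/w13.png

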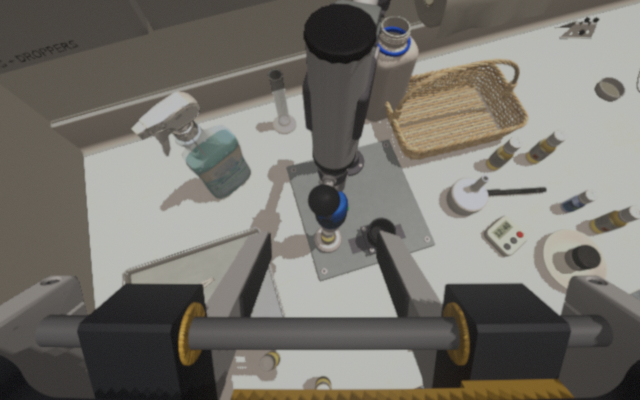

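The hook is released and the driver still hangs over the nest (ball at about (325,200)). I'll move the arm clear and do a last check.

Emit:
servo_tool(
  series=[
    [-0.8, 1.7, -1.1, 0.023, -0.02, -0.035],
    [-1.7, 3.3, -2.2, 0.046, -0.04, -0.07],
    [-2.5, 5.0, -3.4, 0.07, -0.06, -0.106],
    [-3.4, 6.6, -4.5, 0.093, -0.08, -0.142],
    [-4.2, 8.3, -5.6, 0.116, -0.1, -0.177],
    [-3.8, 10.9, -5.0, 0.153, -0.11, -0.236],
    [-3.3, 13.5, -4.4, 0.19, -0.12, -0.296],
    [-2.9, 16.1, -3.9, 0.227, -0.13, -0.355],
    [-2.4, 18.7, -3.3, 0.265, -0.138, -0.415],
    [-2.0, 21.2, -2.7, 0.302, -0.146, -0.474],
  ],
)

```text
clock: 21.65
eef_pos: [339.4, -256.1, 417.4]
eef_rot: [3.14, -0.497, -0.316]
wrist_force: [0.7, 0.8, 0.9]
finger_gap: 64.7
```

```bash
python3 - <<'E'
from h import *
import pickle
s=read_state(); print(s["eef_pos"],s["wrist_force"])
w=camera("wrist"); save(w,"w14");t=camera("top"); save(t,"t14",(230,110,430,280),4);c=camera("scene"); save(c,"s14"); save(c,"s14c",(275,175,325,235),10);pickle.dump((w,c,t,toolT(s)),open("14.pkl","wb"))
im=cv2.cvtColor(w["pixels"],cv2.COLOR_RGB2BGR)[60:180,210:310]
cv2.imwrite("pics/w14d.png",cv2.convertScaleAbs(cv2.resize(im,None,fx=5,fy=5,interpolation=cv2.INTER_CUBIC),alpha=1.3))
E
```

```text
[ 339.39802243 -256.13992217  417.43159827] [0.722714   0.79846436 0.8732585 ]
```

View pics/s14c.png

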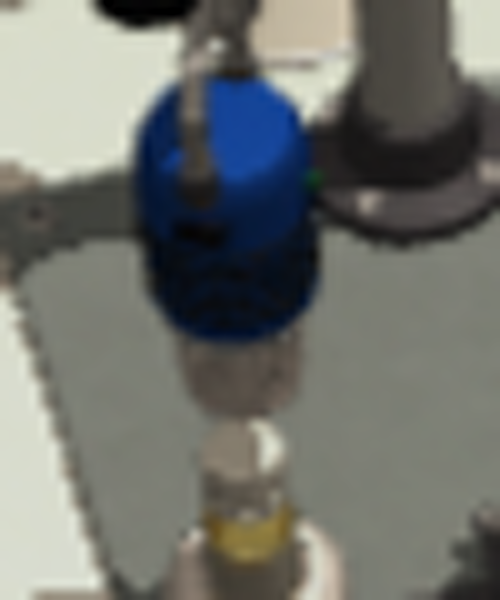

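View pics/w14d.png

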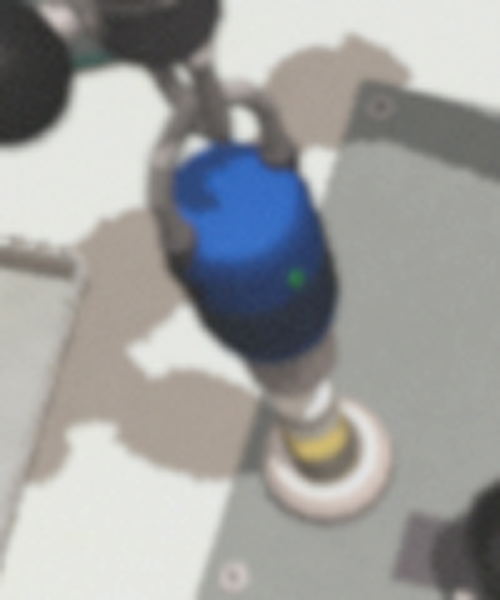

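View pics/s14.png

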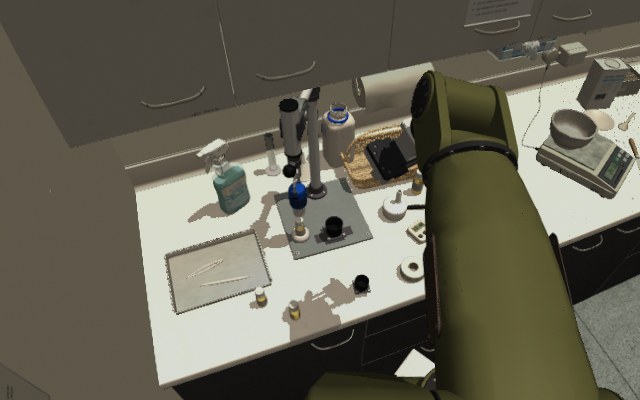

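Emit:
servo_tool(
  series=[
    [0, 0, 0, 0, 0, 0],
    [0, 0, 0, 0, 0, 0],
    [0, 0, 0, 0, 0, 0],
    [0, 0, 0, 0, 0, 0],
    [0, 0, 0, 0, 0, 0],
    [0, 0, 0, 0, 0, 0],
    [0, 0, 0, 0, 0, 0],
    [0, 0, 0, 0, 0, 0],
    [0, 0, 0, 0, 0, 0],
    [0, 0, 0, 0, 0, 0],
  ],
)

```text
clock: 22.63
eef_pos: [340.2, -255.6, 416.9]
eef_rot: [3.14, -0.495, -0.32]
wrist_force: [0.2, -0.3, -0.5]
finger_gap: 64.9
```

```bash
python3 - <<'E'
from h import *
import pickle
w0,c0,t0,T0=pickle.load(open("14.pkl","rb"))
for i in range(3):
    c=camera("scene"); t=camera("top")
    f=lambda a,b,x0,y0,x1,y1:np.abs(a["pixels"][y0:y1,x0:x1].astype(int)-b["pixels"][y0:y1,x0:x1]).mean().round(2)
    print("driver region",f(c,c0,280,160,320,245),"static region",f(c,c0,140,170,220,320), "top",f(t,t0,300,130,335,190),f(t,t0,190,100,290,200))
tt,ss=pickle.load(open("cal.pkl","rb"))
print("bottles/reel/timer vs start (top)",f(t,tt,225,185,265,240),f(t,tt,420,225,480,270),f(t,tt,378,255,410,285))
save(t,"t15",(220,110,420,260),4)
E
```

```text
driver region 0.45 static region 0.35 top 1.02 0.84
driver region 0.47 static region 0.35 top 1.03 0.84
driver region 0.45 static region 0.35 top 1.04 0.84
bottles/reel/timer vs start (top) 14.66 1.23 31.97
```

View pics/t15.png

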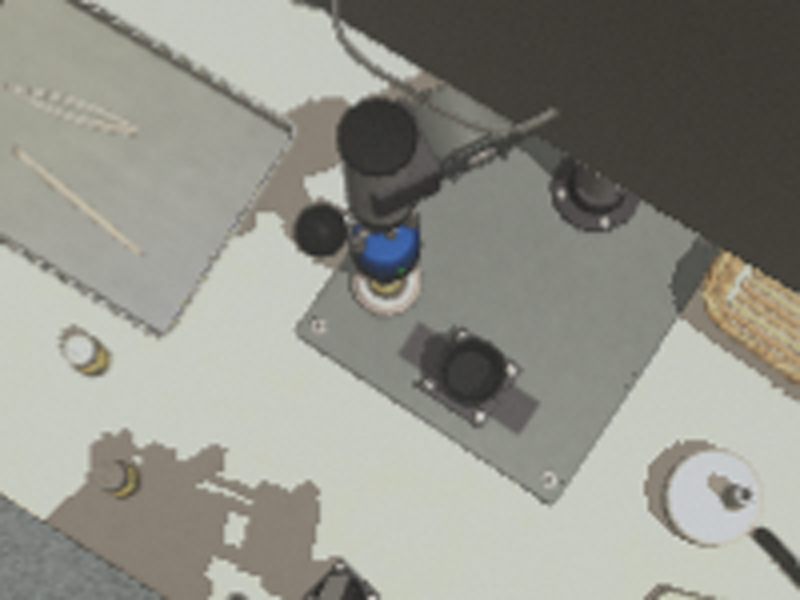

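The driver is still: frames about 1 s apart match to noise. The two bottles stand at their starting pixels, (240,198) and (249,228). Handing in.

```bash
python3 -c "
from cell import sign_off; print(sign_off())"
```

```text
the job is handed in; nothing more can be done
None
```

The driver is hanging from the hook at its top stop, still and over the capped bottle in the nest. The job was handed in at about 23 s with the arm clear.

**What I did:**
- I gripped the ball leaning 37° outward and drew the hook down about 105 mm.
- I swung the hook's point under the loop and eased it back up at about 60 mm/s or less.
- The upward pull fell from 9.3 to 3.8 N as the driver came out of the holster.
- At the top stop I swung the boom to the nest and let go.
- A check showed the chuck about 2.5–3 mm too far round, so I regripped lightly, turned the boom back and released again.

**Last checks:**
- **Centring:** the scene view puts the chuck about 1.3 mm off the cap centre, now on the other side. That is about as fine as I can read it.
- **Stillness:** pictures about 1 s apart differed only by noise.
- **Bottles:** the two waiting bottles are at their starting pixels, and the nest bottle is upright in place.

**Checks that disagreed or fell short:**
- The views gave the loop height anywhere from 168 to 189 mm, so I aimed the hook for about 178.
- The pixel comparison with the start gave large differences round the bottles and the timer, 14.7 and 32. I put both down to arm shadow and the arm having moved. The bottles I confirmed by their pixel positions. The timer and reel looked in place in the pictures, but I did not measure them.
- The wrist briefly pressed up with 24 N against the top stop during the swing; I eased it off before releasing.

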